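Laying up the tray for an evaporation practical

ROBOT

A 6-joint arm with a two-finger parallel gripper is mounted at the origin on the work surface. World frame = base frame: x ahead of the robot, y to its left, z up, the work surface at z = 0. Lengths are in mm, angles in degrees, forces in N, time in s.
With the tool pointing down it reaches from about 325 to 850 mm from the base axis. Payload 15.5 kg.
Tool frame: the origin (TCP) lies at the very end of the fingers, on their centre line; the grasp point (between the pads) lies 19 mm behind it; z points along the fingers, y is the direction in which the jaws open and shut (so a half turn about z gives the same grasp; the last joint's range is limited). The gripper opens to 91 mm and grips with 3 to 60 N. Pads are 32 mm wide; open, the fingers measure 118 mm over their backs; the gripper's body (76 mm by 178 mm) begins 60 mm behind the grasp point.
Start: joints at [-73.425, 28.281, 77.091, -0, 74.628, -5.472], TCP at [234.61, -579.297, 213.915] pointing down, gripper open.
Joint ranges: [-166.48, 166.48], [-47.26, 123.95], [12.59, 153.08], [-70.14, 250.14], [6.76, 159.57], [-176.63, 176.63]. Speed limits (degrees/s): [108.29, 108.29, 147.25, 172.46, 172.46, 172.46].

INTERFACE

Orientations are given as a 3x3 rotation matrix whose columns are the frame's x, y, z axes.
In Python, from bench import arm, viewer gives the robot as it stands.
- The arm moves only by the shell command python3 -m pendant 'ROWS'. ROWS is JSON, a list of rows, each a list of 3 entries, a list of its own where there are three numbers: the shift along the tool's x, y, z in cm, then the turn, a rotation vector about the tool's x, y, z in degrees, then the finger opening in cm, from 0 to 9.12. A call has exactly 5 rows; each row is the pose to reach, as a shift and turn from the pose commanded when the call began, along the tool's axes at that moment; what a row does not reach only later rows make up. A row lasts 1/10 s, in which the tool goes at most 50 mm and 8.59 degrees, less where a joint would pass 70% of its speed; a pose out of reach is approached as far as the arm can. A call with a gripper value outside its range is refused whole. The fingers move at their own pace and stop on an object; the grip force is fixed at half the most. Time passes only in rows, so rows that repeat a pose let the fingers close, or fill a call up. It gives the time, the measured TCP pose, the force and the opening at its end, in the units of the state.
- arm.read_state(): the state, without advancing time (a new reading comes with each control period).
- viewer.snapshot(name): name is "side" or "top" or "wrist"; returns a dict with "image" (384x512x3 uint8, red, green, blue), "vertical_fov" (degrees; the focal length in pixels is half the picture's height over the tangent of half this angle, whatever the lens; pixels are square), "cx", "cy" (the principal point, pixels), "rvec" (rotation vector, rad) and "tvec" (3), from world to camera coordinates, as OpenCV has them; the wrist camera has in their place "mount" (4x4, takes a point from camera to tool coordinates, whose origin is the TCP and whose axes are the flange's). Camera axes: x right, y down, z forward; pixel columns grow to the right and rows downward; lengths in mm; the calibration is good to about 2 mm. A picture is of the moment at which its call begins: read the wrist's pose just before it. There is no depth.
- arm.job_done(): hands the job in, once; it reports no verdict.
The state is a dict: "time": time; "joint_positions": joint angles; "joint_vel": joint speeds; "joint_efforts": joint torques, N m; "position": TCP position; "tcp_rot": TCP orientation; "ft_force": force on the tool from outside, world axes, zero at the start; "moment": the same for the moment, N m; "gripper_width": finger opening in mm.
Only numpy, scipy, OpenCV 4.12 (cv2) and the standard library are available. Lean on these libraries where they do the work, as an engineer would, in place of code of your own. Each camera call takes 0.05 s, during which the arm holds its last target.

TASK

Lay up the blue-grey tray with the clean ware: stand the large casserole on the tray straight in front of the dropper bottle (on the robot's side of it, square to the tray, not touching it), nest the medium casserole in it and the small one in the medium, with the three handles fanned, each about 45 degrees round from the next, so that none lies over another. Stand the beaker straight in front of the screw-cap jar in the same way, and the conical flask midway between the dropper bottle and the jar. Set everything down upright and gently without dropping it, let go of it, and do not shift the dropper bottle, the jar or the soap, wash bottle and brush beyond them.

Things in the scene. Friction and masses are not known exactly. Their poses are not given: they have to be found in the camera images.
- large (a point): Large white porcelain casserole: bowl 104 mm across the rim, 50 mm high, base 72 mm, wall 3.5, floor 7 thick. A stick handle (13 wide, 9 thick) leaves the rim along own +x, rising at 25 deg; its middle (pinch here from above) is 79 mm along +x and 37 above the origin, its end 30 further out. Origin on the bowl axis, 25 above its underside; +z up. 150 g, on the mat.
- medium (a point): Medium white porcelain casserole: bowl 82 mm across the rim, 49 mm high, base 52 mm, wall 3.5, floor 7 thick. A stick handle (13 wide, 9 thick) leaves the rim along own +x, rising at 25 deg; its middle (pinch here from above) is 68 mm along +x and 36.5 above the origin, its end 30 further out. Origin on the bowl axis, 24.5 above its underside; +z up. 110 g, on the mat.
- small (a point): Small white porcelain casserole: bowl 60 mm across the rim, 48 mm high, base 36 mm, wall 3.5, floor 7 thick. A stick handle (13 wide, 9 thick) leaves the rim along own +x, rising at 25 deg; its middle (pinch here from above) is 57 mm along +x and 36 above the origin, its end 30 further out. Origin on the bowl axis, 24 above its underside; +z up. 70 g, on the mat.
- beaker (a point): White plastic beaker, open, 60 mm across the rim (57 below it), 75 mm high, 50 g, on the bench in the gap between mat and tray (a soap pump and a wash bottle, up to 170 mm high, and a brush lie beyond, x 0.7 m and more). Origin on its axis, half-way up (37.5 mm above its underside). +z up; its yaw has no meaning.
- flask (a point): Green glass conical flask, base 64 mm across, 105 mm high, 90 g, on the bench in the same gap. Its straight neck, 24 mm across from 68 to 100 mm above the underside (lip above it 29 mm), is the place to grip it from above. Origin on its axis, half-way up (52.5 mm above its underside). +z up; its yaw has no meaning.
- tray: Fixed shallow blue-grey plastic tray, 240 mm (own x) by 340 mm (own y), left or right of the gap; a fixed grey ribbed drying mat, 4 mm thick, is on the other side. Origin: centre of its underside; floor 4 mm above that; rim 14 mm high, 4 thick. +x points away from the robot, +y to its left, turned a few degrees at most. 'In front' means along the tray's -x, square to its near long edge.
- dropper (a point): Amber dropper bottle, 44 mm across, 88 mm high, with black collar and rubber teat, standing loose near the tray's far edge, 65 mm beyond the tray's centre and 105 mm to one side. Origin on its axis, 44 mm above its underside; axes as the tray's. Not to be moved.
- jar (a point): Squat white jar with black ridged screw cap, 56 mm across, 66 mm high, standing loose near the tray's far edge, 65 mm beyond the tray's centre and 105 mm to the other side. Origin on its axis, 33 mm above its underside; axes as the tray's. Not to be moved.

How it is judged:
By the outcome, as a careful person would: the job done as asked, in the order asked, and still so for the second after the job is handed in, with the robot touching nothing.
It also fails if it takes over 128 s, if anything falls off the work surface, if the arm or the gripper's body presses on something with over 40 N, if the wrist force passes 120 N, or if a joint passes its speed limit or range.

## Working session

There is one attempt and no reset: what is moved stays moved. The work goes in short steps, Python scripts to look and compute and a shell command to move; the robot and the scene stay as the last step left them, time stands still between calls to the robot, and variables do not carry over. Pictures are saved under pics/ and viewed, and the job is handed in when it is done.

```bash
ls -R . | head -30; mkdir -p pics
python3 - <<'E'
from bench import arm, viewer
import cv2,numpy as np
print(arm.read_state())
for n in ("side","top","wrist"):
    s=viewer.snapshot(n); cv2.imwrite(f"pics/{n}0.png",s["image"][:,:,::-1]); print(n,{k:v for k,v in s.items() if k!="image"})
E
```

```text
.:
pics

./pics:
{'time': 0.0, 'joint_positions': array([-7.34237249e+01,  2.83157259e+01,  7.71278503e+01,  2.62208458e-04,
        7.46285841e+01, -5.47246138e+00]), 'joint_vel': array([-0.01632189,  0.03451123,  0.06222554,  0.04936592,  0.02228579,
        0.01969347]), 'joint_efforts': array([-9.39439778e-04, -8.78823566e+01, -3.81857586e+01,  7.08415685e-02,
        5.33719710e-02, -1.28462052e-04]), 'position': array([ 234.50768447, -578.91721394,  213.32488475]), 'tcp_rot': array([[ 9.26865353e-01,  3.75393783e-01, -3.55076386e-04],
       [ 3.75393930e-01, -9.26864573e-01,  1.20835130e-03],
       [ 1.24499844e-04, -1.25327248e-03, -9.99999207e-01]]), 'ft_force': array([-0.77389402, -0.01970327,  0.20986511]), 'moment': array([ 0.01280017, -0.01953318, -0.01091637]), 'gripper_width': 90.8599423845854}
side {'vertical_fov': 45.54894865257759, 'cx': 254.4438286635697, 'cy': 191.36087484678066, 'rvec': array([ 0.27220382, -2.67307024,  1.47153593]), 'tvec': array([ 553.89103525,  126.5868509 , 1226.25081664])}
top {'vertical_fov': 52.43247991647835, 'cx': 253.16295886702818, 'cy': 191.63926255395737, 'rvec': array([ 2.13759354, -2.19288982,  0.08573888]), 'tvec': array([  17.23746476,  573.47028878, 1110.72350326])}
wrist {'vertical_fov': 67.55165073586281, 'cx': 248.91224692221763, 'cy': 195.49321428937802, 'mount': array([[-8.19953742e-04, -9.71421551e-01, -2.37359429e-01,
         6.55505951e+01],
       [ 9.99999330e-01, -9.90611392e-04,  5.99715222e-04,
        -1.14685954e-03],
       [-8.17707245e-04, -2.37358778e-01,  9.71421712e-01,
        -1.70598189e+02],
       [ 0.00000000e+00,  0.00000000e+00,  0.00000000e+00,
         1.00000000e+00]])}
```

View pics/top0.png

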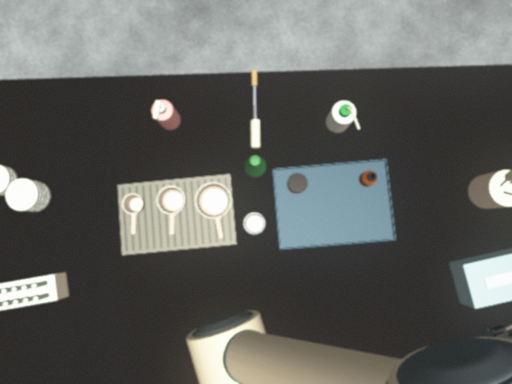

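View pics/side0.png

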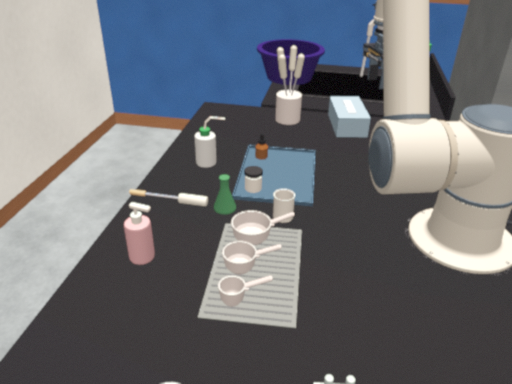

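View pics/wrist0.png

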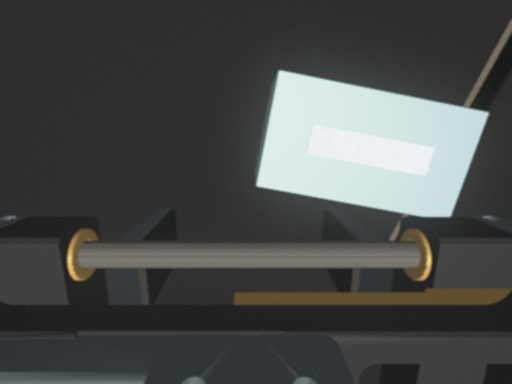

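```bash
cat > h.py <<'E'
import numpy as np,cv2
from bench import arm,viewer
def cam(s):
    H=s["image"].shape[0]; f=H/2/np.tan(np.radians(s["vertical_fov"]/2))
    K=np.array([[f,0,s["cx"]],[0,f,s["cy"]],[0,0,1]])
    if "mount" in s:
        st=s["st"]; T=np.eye(4); T[:3,:3]=st["tcp_rot"]; T[:3,3]=st["position"]
        Tc=T@s["mount"]; R=Tc[:3,:3].T; t=-R@Tc[:3,3]
    else:
        R=cv2.Rodrigues(s["rvec"])[0]; t=np.array(s["tvec"])
    return K,R,t
def snap(n):
    st=arm.read_state(); s=viewer.snapshot(n); s=dict(s); s["st"]=st; return s
def ray(s,uv,z):
    K,R,t=cam(s); C=-R.T@t; d=R.T@np.linalg.inv(K)@np.array([uv[0],uv[1],1.]); return C+d*(z-C[2])/d[2]
def proj(s,P):
    K,R,t=cam(s); p=K@(R@np.asarray(P,float)+t); return p[:2]/p[2]
def save(im,name,box=None,k=1):
    if box: x0,y0,x1,y1=box; im=im[y0:y1,x0:x1]
    cv2.imwrite("pics/"+name,cv2.resize(im,None,fx=k,fy=k,interpolation=cv2.INTER_CUBIC)[:,:,::-1])
E
python3 - <<'E'
from h import *
import pickle
s=snap("top"); t=snap("side"); pickle.dump((s,t),open("s0.pkl","wb"))
save(s["image"],"topA.png",(110,140,270,270),5); save(s["image"],"topB.png",(260,140,410,260),5); save(t["image"],"sideA.png",(180,120,340,330),2.8)
E
```

```text
(no output)
```

View pics/topA.png

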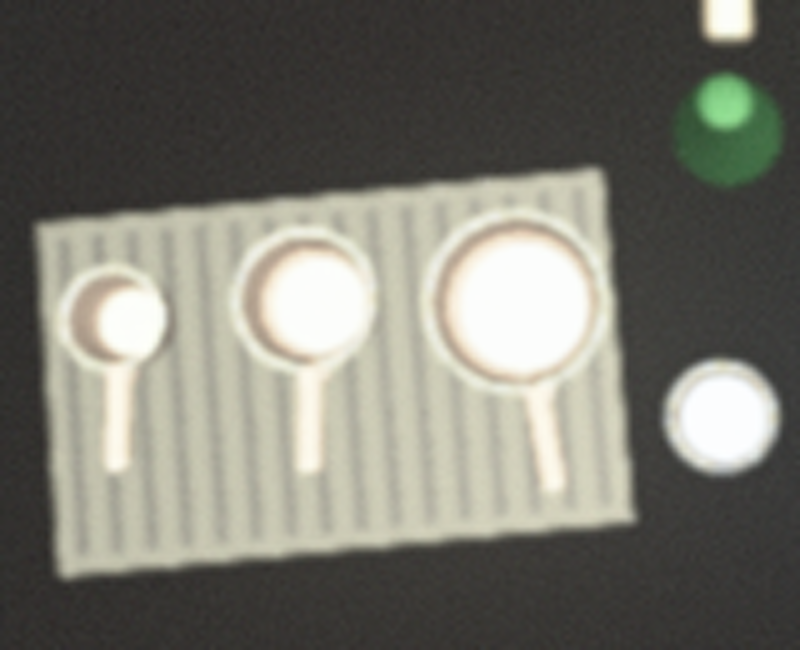

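View pics/topB.png

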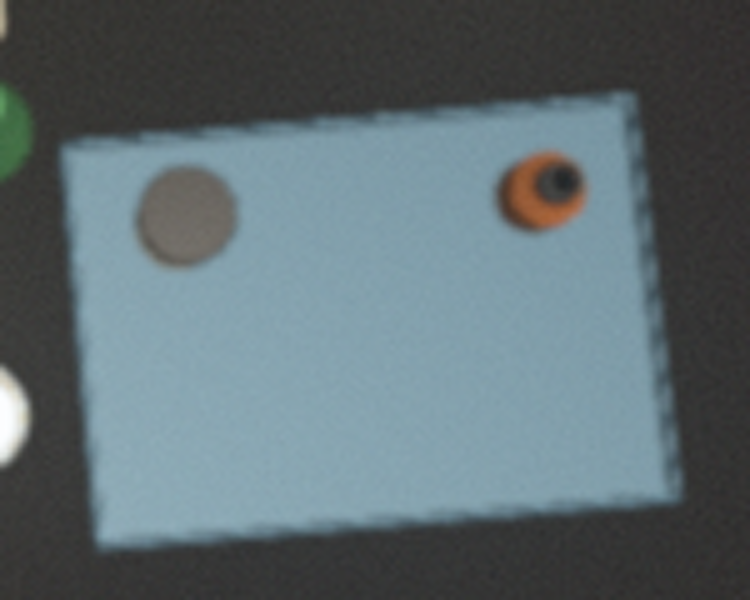

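View pics/sideA.png

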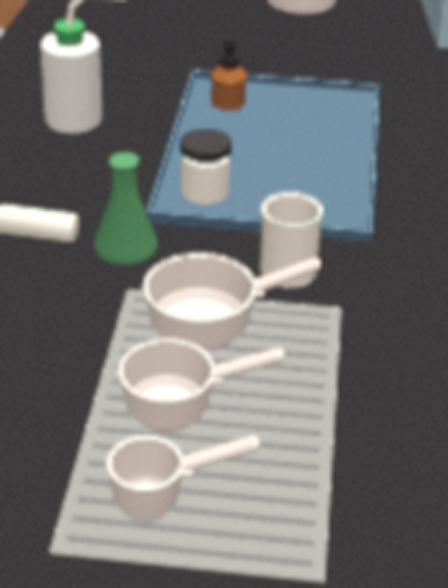

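```bash
cat > m0.py <<'E'
from h import *
import pickle
s,t=pickle.load(open("s0.pkl","rb"))
def up(b,p,k=5): return ((p[0]+.5)/k-.5+b[0],(p[1]+.5)/k-.5+b[1])
A=(110,140);B=(260,140)
f=lambda b,p,z:np.round(ray(s,up(b,p),z)[:2],1)
c=[f(B,p,14) for p in [(62,142),(636,93),(682,499),(98,548)]]
print("tray",c,[np.linalg.norm(c[i]-c[(i+1)%4]) for i in range(4)])
c=np.array(c);print(c.mean(0))
m=[f(A,p,4) for p in [(37,222),(602,168),(634,522),(60,578)]];print("mat",m,[np.linalg.norm(m[i]-m[(i+1)%4]) for i in range(4)])
for n,r,h,zr,ze in [("L",(516,303),(555,488),54,4+25+37+13.6),("M",(305,299),(308,470),53,4+24.5+36.5+13.6),("S",(114,316),(118,468),52,4+60+13.6)]:
    a=f(A,r,zr);e=f(A,h,ze);d=e-a;print(n,a,e,np.linalg.norm(d),np.degrees(np.arctan2(d[1],d[0])))
print("beaker",f(A,(722,417),75),"flask",f(A,(726,101),105)); print("jar",f(B,(187,215),70),"drop",f(B,(560,181),92))
# side check
C=lambda p:((p[0]+.5)/2.8-.5+180,(p[1]+.5)/2.8-.5+120)
for n,p,z in [("L",(200,291),54),("M",(168,374),53),("S",(146,466),52),("bk",(291,211),75),("fl",(124,160),105),("jar",(206,144),70)]: print(n,np.round(ray(t,C(p),z)[:2],1))
for n,p in [("TL",(192,71)),("TR",(382,82)),("BR",(373,233)),("BL",(152,215))]: print(n,np.round(ray(t,C(p),14)[:2],1))
E
python3 m0.py
```

```text
tray [array([644. , -54.8]), array([ 664. , -395.1]), array([ 424.9, -408.1]), array([404.9, -68.8])] [np.float64(340.88721008568217), np.float64(239.4531478181066), np.float64(339.8889377429045), np.float64(239.50951964379206)]
[ 534.45 -231.7 ]
mat [array([609.7, 411. ]), array([633.2,  70.9]), array([422.5,  56.1]), array([397.9, 395.6])] [np.float64(340.9109267829355), np.float64(211.219151593789), np.float64(340.3900850494914), np.float64(212.35912977783656)]
L [549.7 117.8] [445.   94.7] 107.21800221977655 -167.5581357438616
M [555.2 238.6] [458.2 231.6] 97.25224933131372 -175.87240829748828
S [548.4 348.6] [461.9 337.6] 87.19661690685024 -172.75273110651233
beaker [481.7   1.7] flask [653.8  -5.2]
jar [ 591.9 -121.8] drop [ 602.7 -324.9]
L [549.3 126.8]
M [552.7 246.2]
S [545.6 355.1]
bk [483.    6.6]
fl [653.5  -3.4]
jar [ 591.4 -112.5]
TL [ 663.6 -388.4]
TR [ 422.2 -412.6]
BR [403.6 -64.5]
BL [636.  -47.8]
```

```bash
cat > need.py <<'E'
import sys
from h import *
from scipy.spatial.transform import Rotation as Ro
x,y,z,yaw=map(float,sys.argv[1:5])
s=arm.read_state(); R=s["tcp_rot"]; c,q=np.cos(np.radians(yaw)),np.sin(np.radians(yaw))
T=np.array([[c,q,0],[q,-c,0],[0,0,-1]])
print("t",round(s["time"],2),"pos",np.round(s["position"],1),"yaw",round(np.degrees(np.arctan2(R[1,0],R[0,0])),2),"f",np.round(s["ft_force"],1),"w",round(s["gripper_width"],1))
print("shift cm",np.round(R.T@(np.array([x,y,z])-s["position"])/10,2),"turn",np.round(Ro.from_matrix(R.T@T).as_rotvec(degrees=True),2))
E
python3 need.py 472 101 200 12.4
```

```text
t 0.25 pos [ 234.6 -579.1  213.6] yaw 22.05 f [ 0.2 -0.3  0.1] w 91.4
shift cm [ 47.54 -54.12   1.4 ] turn [-0.03 -0.    9.65]
```

```bash
python3 -m pendant '[[[3.3,-3.75,0.1],[0,0,1],9],[[6.6,-7.5,0.2],[0,0,2],9],[[9.9,-11.2,0.3],[0,0,3],9],[[13.2,-15,0.4],[0,0,4],9],[[16.5,-18.8,0.5],[0,0,5],9]]'; python3 need.py 472 101 200 12.4
```

```text
time: 0.75
position: [316.9, -341.9, 208.9]
tcp_rot: [[0.956, 0.292, 0.0], [0.292, -0.956, -0.0], [0.0, 0.0, -1.0]]
ft_force: [1.4, -0.6, 0.3]
gripper_width: 90.1
t 0.75 pos [ 316.9 -341.9  208.9] yaw 16.98 f [ 1.4 -0.6  0.3] w 90.1
shift cm [ 27.76 -37.83   0.89] turn [ 0.01 -0.01  4.58]
```

```bash
python3 -m pendant '[[[2.9,-4,0.1],[0,0,1],4],[[5.8,-8,0.2],[0,0,2],4],[[8.7,-12,0.3],[0,0,3],4],[[11.6,-16,0.4],[0,0,4],4],[[14.5,-20,0.5],[0,0,4.58],4]]'>/dev/null; python3 need.py 472 101 200 12.4
```

```text
t 1.25 pos [ 397.  -108.2  204.1] yaw 12.41 f [ 0.9 -0.8 -0.7] w 52.7
shift cm [ 11.82 -18.82   0.41] turn [ 0.02 -0.03  0.01]
```

```bash
python3 -m pendant '[[[2.6,-4.2,0.1],[0,0,0],4],[[5.2,-8.4,0.2],[0,0,0],4],[[7.8,-12.5,0.3],[0,0,0],4],[[10.4,-16.6,0.4],[0,0,0],4],[[11.82,-18.82,0.4],[0,0,0],4]]'>/dev/null; python3 need.py 472 101 200 12.4
python3 - <<'E'
from h import *
s=snap("wrist"); save(s["image"],"w1.png",None,1.5)
import pickle; pickle.dump(s,open("w1.pkl","wb"))
E
```

```text
t 1.75 pos [472.2 102.5 199.9] yaw 12.58 f [-0.4 -0.5 -0.4] w 40.3
shift cm [-0.05  0.14 -0.01] turn [-0.02 -0.03  0.18]
```

View pics/w1.png

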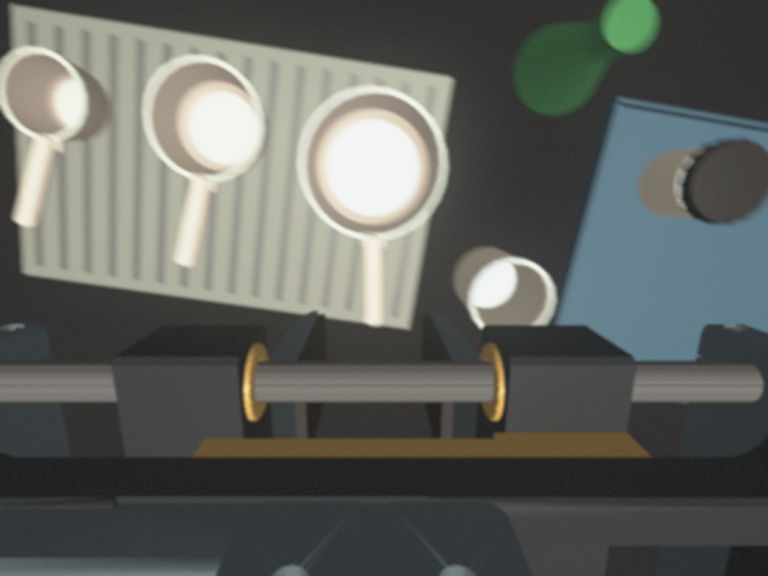

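Run:
```python
from h import *
import pickle
s=pickle.load(open("w1.pkl","rb"))
q=lambda p:((p[0]+.5)/1.5-.5,(p[1]+.5)/1.5-.5)
for n,p,e,zr,ze in [("L",(373,163),(373,323),54,79),("M",(203,119),(184,264),53,78.5),("S",(43,93),(26,225),52,78)]:
    a=ray(s,q(p),zr)[:2];b=ray(s,q(e),ze)[:2];d=b-a;print(n,np.round(a,1),np.round(b,1),np.linalg.norm(d),np.degrees(np.arctan2(d[1],d[0])))
print("fl",ray(s,q((631,24)),105),"bk",ray(s,q((512,300)),75),"jar",ray(s,q((736,181)),70))
print("tray TL",ray(s,q((616,97)),14), "mat TR",ray(s,q((454,78)),4),ray(s,q((411,329)),4))
```

```text
L [553.2 120.7] [445.8  96.8] 110.05472059539069 -167.47026727979483
M [556.2 241.6] [458.9 232.6] 97.76493557340046 -174.70713651991386
S [549.1 350.8] [462.2 339.6] 87.64329910738334 -172.64219865966825
fl [652.94713462  -2.80243621 105.        ] bk [482.57038047   4.01272217  75.        ] jar [ 594.19982789 -121.44596295   70.        ]
tray TL [643.19539102 -50.25112596  14.        ] mat TR [631.73628561  73.36145197   4.        ] [424.40020029  57.32313734   4.        ]
```

```bash
python3 need.py 474.4 102.4 48 12.5; python3 -m pendant '[[[0.1,0,4.5],[0,0,0],4],[[0.2,0,9],[0,0,0],4],[[0.2,0,12.5],[0,0,0],4],[[0.2,0,14.5],[0,0,0],4],[[0.2,0,15.2],[0,0,0],4]]' >/dev/null;python3 need.py 474.4 102.4 48 12.5
python3 - <<'E'
from h import *
s=snap("wrist"); save(s["image"],"w2.png",None,1.5)
E
```

```text
t 1.8 pos [473.3 104.3 200. ] yaw 12.6 f [-0.2  0.3  0.4] w 40.3
shift cm [ 0.04  0.22 15.2 ] turn [-0.06 -0.09  0.1 ]
t 2.3 pos [472.3  99.5  46.1] yaw 12.47 f [-0.2 -0.4  1.1] w 40.0
shift cm [ 0.26 -0.24 -0.19] turn [-0.02  0.18 -0.03]
```

View pics/w2.png

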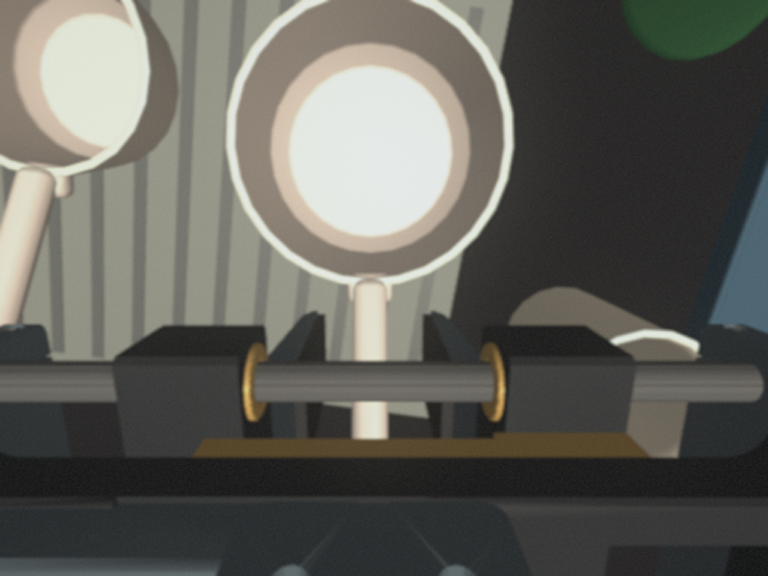

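Handle (column 370) lies midway between the fingers (columns 320 and 428). Closing.

```bash
python3 -m pendant '[[[0.2,0,0],[0,0,0],2],[[0.2,0,0],[0,0,0],0.5],[[0.2,0,0],[0,0,0],0],[[0.2,0,0],[0,0,0],0],[[0.2,0,0],[0,0,0],0]]' >/dev/null;python3 need.py 474.4 102.4 48 12.5
python3 -m pendant '[[[0,0,-0.3],[0,0,0],0],[[0,0,-0.8],[0,0,0],0],[[0,0,-1.5],[0,0,0],0],[[0,0,-2.5],[0,0,0],0],[[0,0,-3.5],[0,0,0],0]]' >/dev/null;python3 need.py 474.4 102.4 48 12.5
python3 - <<'E'
from h import *
s=snap("wrist"); save(s["image"],"w3.png",None,1); s=snap("side");save(s["image"],"s3.png",(180,120,340,330),2.8)
E
```

```text
t 2.85 pos [475.9 100.1  48.6] yaw 12.47 f [-2.2 -1.8  8.9] w 13.0
shift cm [-0.09 -0.26  0.06] turn [ 0.01 -0.07 -0.03]
t 3.35 pos [475.5 100.1  83.9] yaw 12.47 f [ 0.  -0.2 -1.2] w 12.6
shift cm [-0.05 -0.24  3.59] turn [ 0.   -0.01 -0.03]
```

View pics/w3.png

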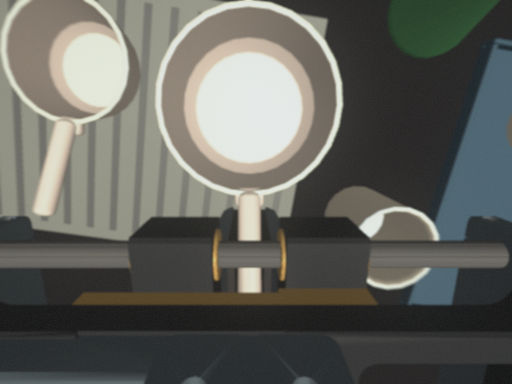

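View pics/s3.png

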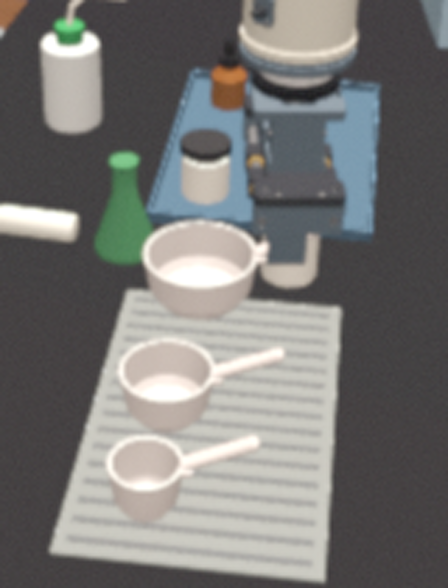

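```bash
python3 - <<'E'
from h import *
import numpy as np
E
python3 need.py 430 -235 200 3.3
```

```text
t 3.45 pos [476.3 100.2  84.5] yaw 12.47 f [-0.5 -0.3 -1.6] w 13.0
shift cm [-11.73  31.73 -11.57] turn [ 0.01 -0.14  9.17]
```

```bash
python3 -m pendant '[[[0,0,-4],[0,0,0],0],[[0,0.5,-8],[0,0,0],0],[[-1.5,4,-11],[0,0,1],0],[[-3,8.5,-11.5],[0,0,3],0],[[-4.6,13,-11.5],[0,0,5],0]]' >/dev/null;python3 need.py 430 -235 200 3.3
```

```text
t 3.95 pos [459.  -38.  199.4] yaw 7.47 f [ 1.5 -0.4 -1.5] w 12.9
shift cm [-5.43 19.15 -0.06] turn [ 0.05 -0.18  4.17]
```

```bash
python3 -m pendant '[[[-1.3,4.8,0],[0,0,1],0],[[-2.6,9.5,0],[0,0,2],0],[[-3.9,14,0],[0,0,3],0],[[-5.1,18,0],[0,0,4.17],0],[[-5.43,19.15,0],[0,0,4.17],0]]' >/dev/null;python3 need.py 430 -235 200 3.3;python3 - <<'E'
from h import *
import pickle
s=snap("wrist"); save(s["image"],"w4.png",None,1.5); pickle.dump(s,open("w4.pkl","wb")); s=snap("side");save(s["image"],"s4.png",(150,50,350,250),3)
print(arm.read_state()["position"])
E
```

```text
t 4.45 pos [ 429.  -237.3  197.9] yaw 3.09 f [ 0.   0.9 -1.1] w 12.6
shift cm [ 0.11 -0.22 -0.21] turn [ 0.06 -0.01 -0.21]
[ 429.25048588 -235.15633515  197.77453648]
```

View pics/w4.png

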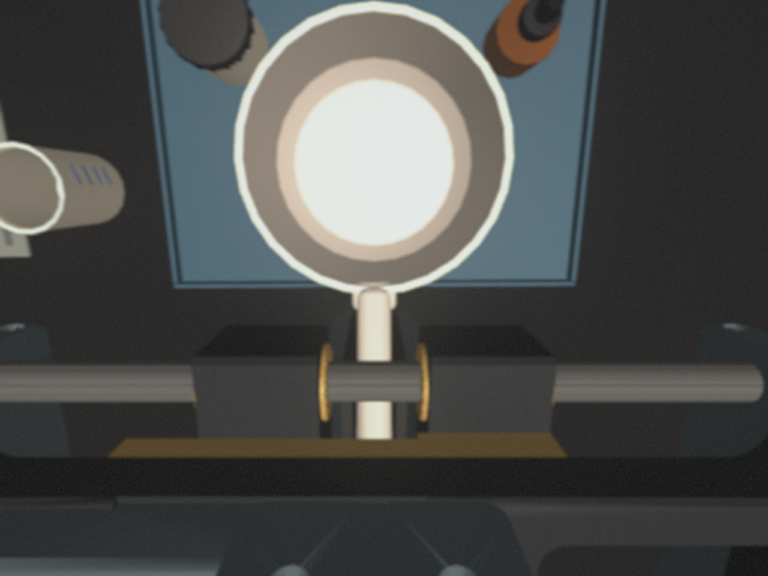

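View pics/s4.png

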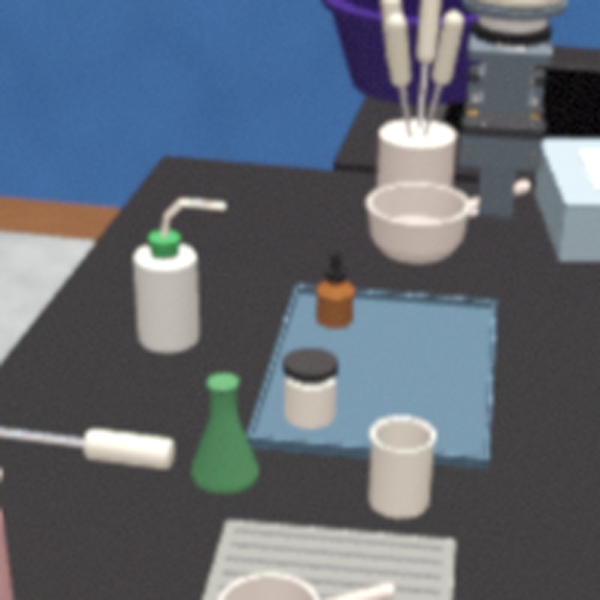

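Run:
```python
from h import *
import pickle
s=pickle.load(open("w4.pkl","rb"))
q=lambda p:((p[0]+.5)/1.5-.5,(p[1]+.5)/1.5-.5)
bl=ray(s,q((174,288)),14);br=ray(s,q((576,286)),14);print(bl,br,np.linalg.norm(bl-br))
l0=ray(s,q((141,0)),14);r0=ray(s,q((606,0)),14);print(l0,r0,np.linalg.norm(l0-r0))
yaw=[np.degrees(np.arctan2(*(l0-bl)[[1,0]])),np.degrees(np.arctan2(*(r0-br)[[1,0]])),np.degrees(np.arctan2(*(-(bl-br))[[0,1]]))]
print(yaw)
y=np.radians(np.mean([3.3,3.3]));ex=np.array([np.cos(y),np.sin(y)])
print("centre", (bl+br)[:2]/2+120*ex)
print("drop base",ray(s,q((510,51)),4),"jar cap",ray(s,q((206,22)),70))
p=s["st"]["position"];R=s["st"]["tcp_rot"]
b=ray(s,q((374,148)),p[2]+5.4); print("bowl in tool",R.T@(b-p), p)
im=s["image"].astype(int); m=((im[:,:,0]-im[:,:,2])>60).astype(np.uint8); 
n,l,st,c=cv2.connectedComponentsWithStats(m); print(st[1:],c[1:]*1.5)
```

```text
[404.0697202  -70.60799664  14.        ] [ 423.64940526 -409.48682212   14.        ] 339.44399011655906
[618.30748583 -58.83028946  14.        ] [ 636.47016811 -396.26773834   14.        ] 337.9259015431281
[np.float64(3.1466642930300837), np.float64(3.554286275772058), np.float64(176.69325021906852)]
centre [ 533.66058073 -233.13972614]
drop base [ 602.29461158 -333.53097889    4.        ] jar cap [ 588.83104655 -125.66365836   70.        ]
bowl in tool [79.91572285  0.55831626 -5.37987833] [ 428.97404144 -237.30229926  197.92511212]
[[332   0  40  43 738]
 [213 234   6  46 197]
 [281 236   5  44 170]] [[520.12398374  37.79471545]
 [322.76649746 387.64720812]
 [424.39411765 388.53529412]]
```

```bash
python3 need.py 452.7 -397.9 110 48.35
```

```text
t 4.55 pos [ 429.3 -235.2  197.8] yaw 3.16 f [-0.5  0.5 -1. ] w 12.7
shift cm [ 1.45 16.38  8.78] turn [ 0.000e+00  1.000e-02 -4.519e+01]
```

```bash
python3 -m pendant '[[[0.3,3.3,0],[0,0,-8.5],0],[[0.6,6.6,0.5],[0,0,-17],0],[[0.9,9.9,1.5],[0,0,-25.5],0],[[1.2,13.2,3],[0,0,-34],0],[[1.45,16.4,5],[0,0,-42.5],0]]' >/dev/null;python3 need.py 452.7 -397.9 80 48.35
```

```text
t 5.05 pos [ 454.7 -396.7  147.9] yaw 46.23 f [ 0.7  0.4 -1.7] w 12.8
shift cm [-0.23 -0.06  6.79] turn [ 0.06 -0.01 -2.12]
```

```bash
python3 -m pendant '[[[0,0,2.5],[0,0,-2.2],0],[[0,0,5],[0,0,-2.2],0],[[0,0,6.8],[0,0,-2.2],0],[[0,0,6.8],[0,0,-2.2],0],[[0,0,6.8],[0,0,-2.2],0]]' >/dev/null;python3 need.py 452.7 -397.9 48.6 48.35;python3 - <<'E'
from h import *
import pickle
s=snap("wrist"); save(s["image"],"w5.png",None,1.5); pickle.dump(s,open("w5.pkl","wb"));s=snap("top"); save(s["image"],"t5.png",(260,140,410,260),5)
E
python3 need.py 452.7 -397.9 48.6 48.35
```

```text
t 5.55 pos [ 454.1 -395.6   80.3] yaw 48.06 f [ 0.8 -1.1 -1.1] w 12.7
shift cm [-0.26  0.05  3.17] turn [-0.03 -0.01 -0.29]
t 5.65 pos [ 454.4 -396.5   81.2] yaw 48.04 f [ 0.4 -0.8 -1.9] w 12.8
shift cm [-0.22 -0.04  3.26] turn [ 0.09  0.01 -0.31]
```

View pics/w5.png

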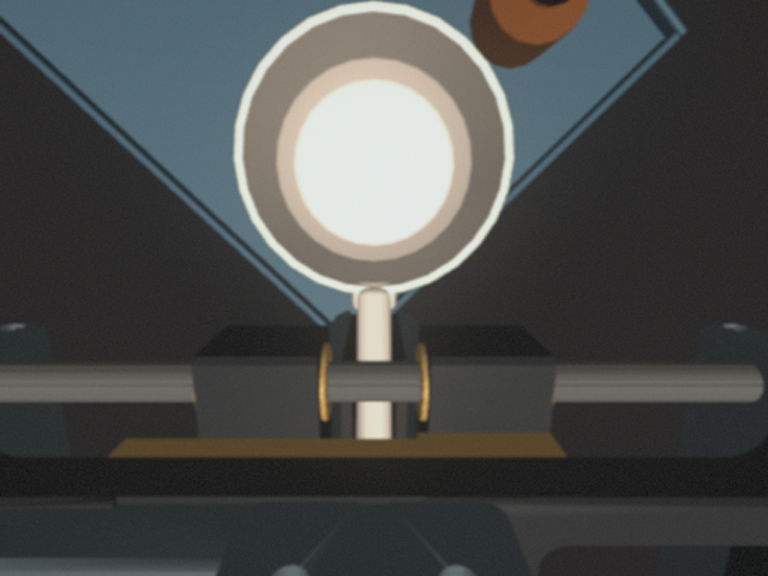

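View pics/t5.png

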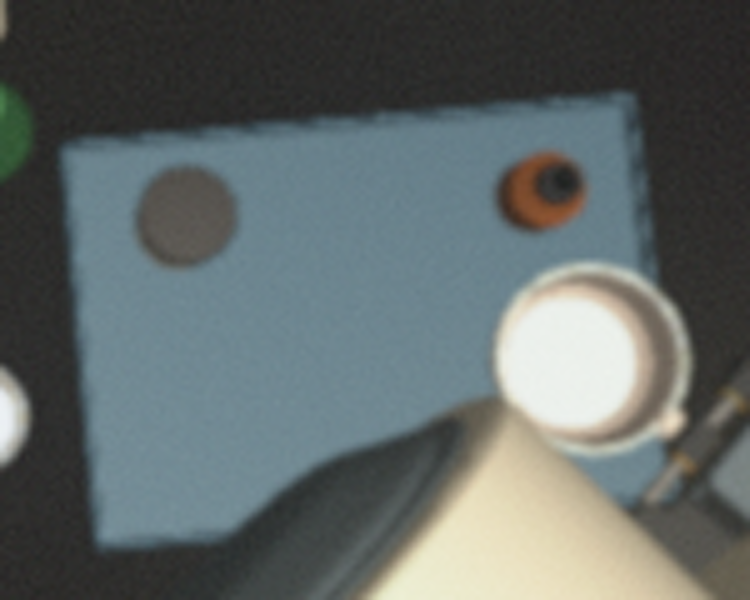

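```bash
python3 -m pendant '[[[-0.1,0,1],[0,0,-0.3],0],[[-0.2,0,2],[0,0,-0.3],0],[[-0.2,0,2.6],[0,0,-0.3],0],[[-0.2,0,2.9],[0,0,-0.3],0],[[-0.2,0,2.9],[0,0,-0.3],0]]' >/dev/null;python3 need.py 452.7 -397.9 48.6 48.35
python3 - <<'E'
from h import *
B=(260,140);s=snap("top");p=(593,358);print(ray(s,((p[0]+.5)/5-.5+260,(p[1]+.5)/5-.5+140),86.5))
st=arm.read_state();print(st["position"],st["position"]+st["tcp_rot"]@np.array([79.5,0,0]))
E
```

```text
t 6.15 pos [ 452.  -397.9   50.3] yaw 48.29 f [ 0.3  0.5 -2. ] w 12.8
shift cm [0.05 0.06 0.17] turn [-0.05 -0.01 -0.06]
[ 505.2832717  -339.23279532   86.5       ]
[ 452.13718451 -398.0199957    50.71924249] [ 505.03325032 -338.6713971    50.72732839]
```

```bash
python3 -m pendant '[[[0,0,0.05],[0,0,0],0],[[0,0,0.1],[0,0,0],0],[[0,0,0.15],[0,0,0],0],[[0,0,0.2],[0,0,0],0],[[0,0,0.2],[0,0,0],0]]' >/dev/null;python3 need.py 452.7 -397.9 48.6 48.35
```

```text
t 6.7 pos [ 452.3 -398.4   49.2] yaw 48.29 f [-2.5 -2.4  3.8] w 12.7
shift cm [ 0.06 -0.    0.06] turn [ 0.04  0.01 -0.06]
```

```bash
python3 -m pendant '[[[0,0,0.03],[0,0,0],0],[[0,0,0.03],[0,0,0],1.4],[[0,0,0.03],[0,0,0],2],[[0,0,0],[0,0,0],3],[[0,0,0],[0,0,0],4]]' >/dev/null;python3 need.py 452.7 -397.9 48.6 48.35
python3 -m pendant '[[[0,0,-1],[0,0,0],4],[[0,0,-3],[0,0,0],4],[[0,0,-6],[0,0,0],4],[[0,0,-10],[0,0,0],4],[[0,0,-15],[0,0,0],4]]' >/dev/null;python3 need.py 488 236 200 4;python3 - <<'E'
from h import *
import pickle
s=snap("wrist"); save(s["image"],"w6.png",None,1.5); pickle.dump(s,open("w6.pkl","wb"));s=snap("top"); save(s["image"],"t6.png",(260,140,410,260),5)
print(arm.read_state()["position"])
E
```

```text
t 7.2 pos [ 452.2 -398.    48.9] yaw 48.3 f [ 1.1  0.6 -0.1] w 33.2
shift cm [0.04 0.03 0.03] turn [-0.01 -0.   -0.05]
t 7.7 pos [ 451.5 -397.3  200. ] yaw 48.3 f [ 0.2  0.5 -0.8] w 40.0
shift cm [ 49.71 -39.4    0.1 ] turn [-1.30e-01  4.00e-02  4.43e+01]
[ 454.40053961 -400.28625881  206.1915667 ]
```

View pics/w6.png

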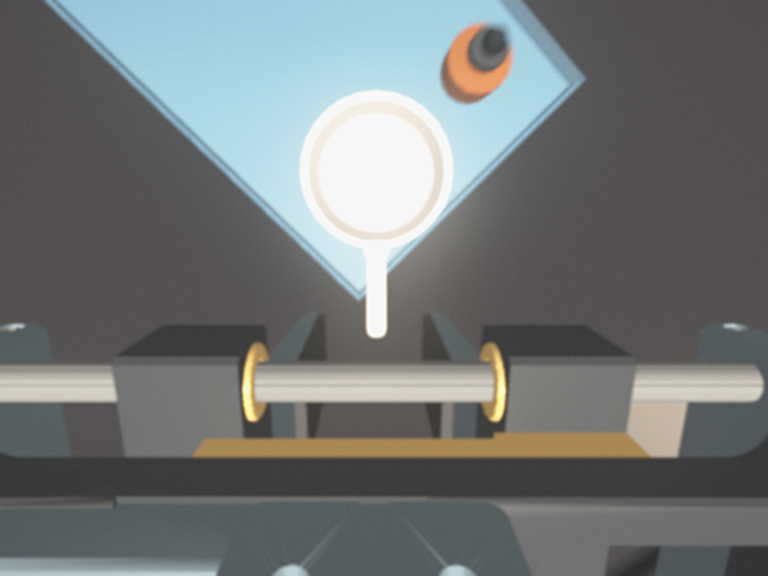

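View pics/t6.png

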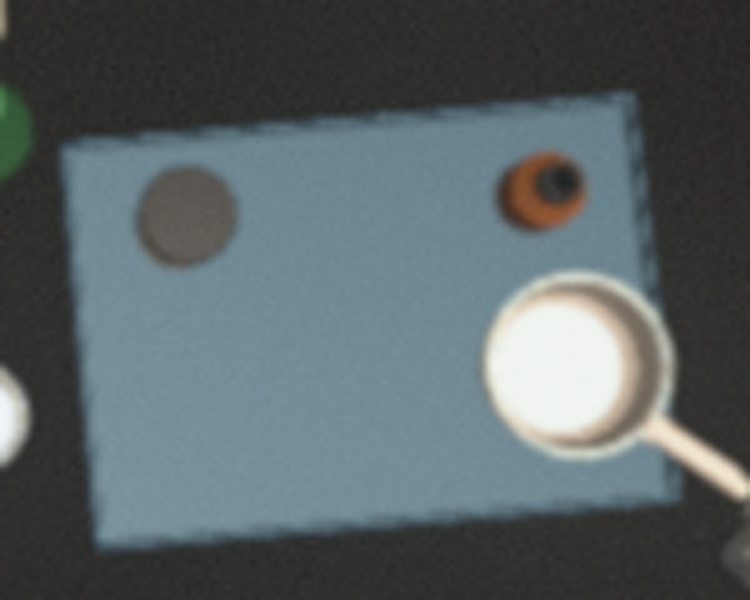

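```bash
python3 - <<'E'
from h import *
s=snap("top");u=lambda p:((p[0]+.5)/5-.5+260,(p[1]+.5)/5-.5+140)
L=ray(s,u((579,366)),54);print(L)
im=s["image"].astype(int); m=((im[:,:,0]-im[:,:,2])>50).astype(np.uint8); m[:,:340]=0
n,l,st,c=cv2.connectedComponentsWithStats(m); print(st[1:],c[1:])
# dropper: predicted centre at body mid heights
for z in(4,50,92): print(z,(np.array(proj(s,(605.2,-332.8,z)))-[260,140]+.5)*5-.5)
E
python3 need.py 488 234.5 120 4.7
```

```text
[ 502.1708984  -340.98510945   54.        ]
[[362 171  14  14  92]
 [415 238   1   1   1]] [[367.02173913 178.75      ]
 [415.         238.        ]]
4 [530.9195654  196.42741352]
50 [552.72114736 186.20306766]
92 [574.25388179 176.10480394]
t 7.85 pos [ 453.5 -399.4  203.1] yaw 48.3 f [-1.6 -0.1 -0.4] w 39.9
shift cm [ 49.63 -39.64   8.02] turn [ 0.38 -0.11 43.6 ]
```

```bash
cat > rim.py <<'E'
from h import *
def rim(s,box,z,thr=25,show=None):
    # white-ish pixels (low blue-minus-red) -> largest contour, open to drop the handle, min circle of convex hull by ellipse fit
    x0,y0,x1,y1=box; im=cv2.resize(s["image"][y0:y1,x0:x1],None,fx=8,fy=8,interpolation=cv2.INTER_CUBIC).astype(int)
    m=((im[:,:,0]-im[:,:,2]>-thr)&(im[:,:,0]>95)).astype(np.uint8)
    cs,_=cv2.findContours(m,cv2.RETR_EXTERNAL,cv2.CHAIN_APPROX_NONE); c=max(cs,key=cv2.contourArea)
    f=np.zeros_like(m);cv2.drawContours(f,[c],-1,1,-1); f=cv2.morphologyEx(f,cv2.MORPH_OPEN,cv2.getStructuringElement(cv2.MORPH_ELLIPSE,(71,71)))
    cs,_=cv2.findContours(f,cv2.RETR_EXTERNAL,cv2.CHAIN_APPROX_NONE); c=max(cs,key=cv2.contourArea)
    e=cv2.fitEllipse(c); p=((e[0][0]+.5)/8-.5+x0,(e[0][1]+.5)/8-.5+y0)
    if show:
        v=im.clip(0,255).astype(np.uint8).copy(); cv2.ellipse(v,e,(255,0,0),1); cv2.imwrite("pics/"+show,v[:,:,::-1])
    return p,np.array(e[1])/8,ray(s,p,z)
if __name__=="__main__":
    s=snap("top"); print(rim(s,(345,185,410,245),54,show="rimL.png"))
E
python3 rim.py
```

```text
((375.4137363433838, 212.95593643188477), array([38.1499939 , 41.37688065]), array([ 501.73090522, -340.99982952,   54.        ]))
```

View pics/rimL.png

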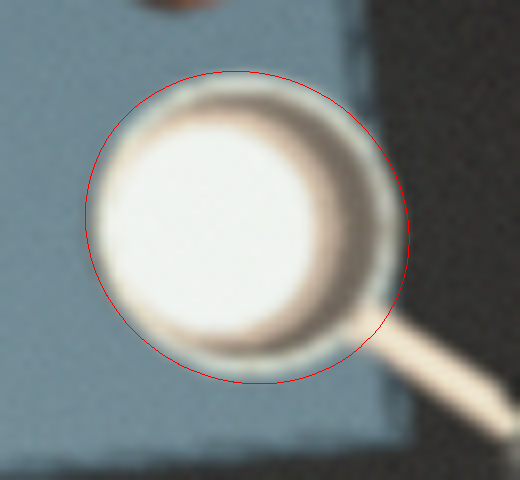

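Run:
```python
from h import *
import pickle
s=snap("wrist"); save(s["image"],"w7.png",None,1.5); pickle.dump(s,open("w7.pkl","wb")); print(s["st"]["position"],arm.read_state()["position"])
```

```text
[ 452.66565298 -398.4704745   200.91059091] [ 452.11788853 -397.91094901  199.4381023 ]
```

View pics/w7.png

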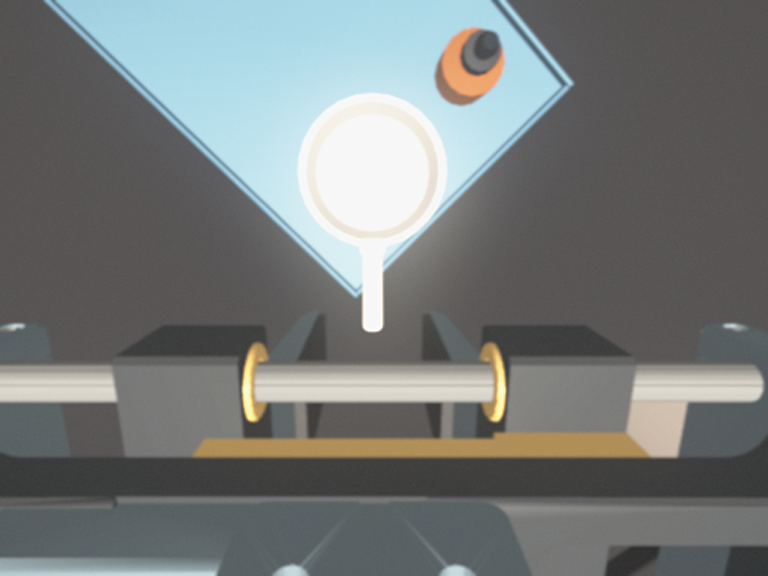

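Run:
```python
from h import *
import pickle
s=pickle.load(open("w7.pkl","rb"))
q=lambda p:((p[0]+.5)/1.5-.5,(p[1]+.5)/1.5-.5)
L=ray(s,q((373,170)),54);e=ray(s,q((372.5,331)),79);print("L",L,e,np.linalg.norm((L-e)[:2]))
print("corner",ray(s,q((356,297)),14),"R far",ray(s,q((573,83)),14))
print("drop base",ray(s,q((464,77)),4), "teat",ray(s,q((488,42)),92),"collar", ray(s,q((480,54)),60))
for z in(4,60,92): print(z,np.array(proj(s,(605.2,-332.8,z)))*1.5+.25)
```

```text
L [ 504.51365809 -340.08064682   54.        ] [ 429.82774525 -423.07786917   79.        ] 111.65359149753654
corner [ 425.07292386 -407.31551379   14.        ] R far [ 662.3538156  -393.05841072   14.        ]
drop base [ 605.72060653 -333.89375134    4.        ] teat [ 601.66488606 -332.19020552   92.        ] collar [ 605.48948381 -332.37936796   60.        ]
4 [462.6041891   76.34442951]
60 [480.05223226  54.85193469]
92 [493.41057308  38.39713411]
```

```bash
python3 need.py 488 234.5 150 4.7; python3 -m pendant '[[[3.9,-3.1,0],[0,0,7],4],[[7.8,-6.2,0],[0,0,14],4],[[11.7,-9.3,0],[0,0,21],4],[[15.6,-12.4,0],[0,0,28],4],[[19.5,-15.5,0],[0,0,35],4]]' >/dev/null;python3 need.py 488 234.5 150 4.7
```

```text
t 7.95 pos [ 452.1 -397.9  199.4] yaw 48.3 f [-0.1  0.1  0.4] w 40.1
shift cm [ 49.61 -39.39   4.92] turn [ 3.00e-02 -1.00e-02  4.36e+01]
t 8.45 pos [ 465.2 -148.   198. ] yaw 13.1 f [ 0.5 -0.2  1.7] w 39.9
shift cm [ 10.91 -36.73   4.83] turn [-0.08  0.11  8.4 ]
```

```bash
python3 -m pendant '[[[1.4,-4.7,0],[0,0,2],4],[[2.8,-9.4,0],[0,0,4],4],[[4.2,-14.1,0],[0,0,6],4],[[5.6,-18.8,0],[0,0,8.4],4],[[7,-23.5,0],[0,0,8.4],4]]' >/dev/null;python3 need.py 488 234.5 150 4.7
```

```text
t 8.95 pos [478.7  96.6 198.1] yaw 4.92 f [ 1.9 -0.7 -0.4] w 40.2
shift cm [  2.12 -13.66   4.8 ] turn [0.   0.12 0.22]
```

```bash
python3 -m pendant '[[[0.6,-4,0.5],[0,0,0.2],4],[[1.2,-8,1.5],[0,0,0.2],4],[[1.8,-12,3],[0,0,0.2],4],[[2.1,-13.7,4.8],[0,0,0.2],4],[[2.1,-13.7,4.8],[0,0,0.2],4]]' >/dev/null;python3 - <<'E'
from h import *
import pickle
snap("top");s=snap("wrist"); save(s["image"],"w8.png",None,1.5); pickle.dump(s,open("w8.pkl","wb")); print(s["st"]["position"])
E
python3 need.py 488 234.5 51 4.7
```

```text
[487.2166407  233.22611462 149.14590992]
t 9.55 pos [487.8 232.6 150.1] yaw 4.86 f [-0.7  0.4 -0.2] w 40.0
shift cm [ 0.06 -0.2   9.91] turn [0.05 0.15 0.16]
```

View pics/w8.png

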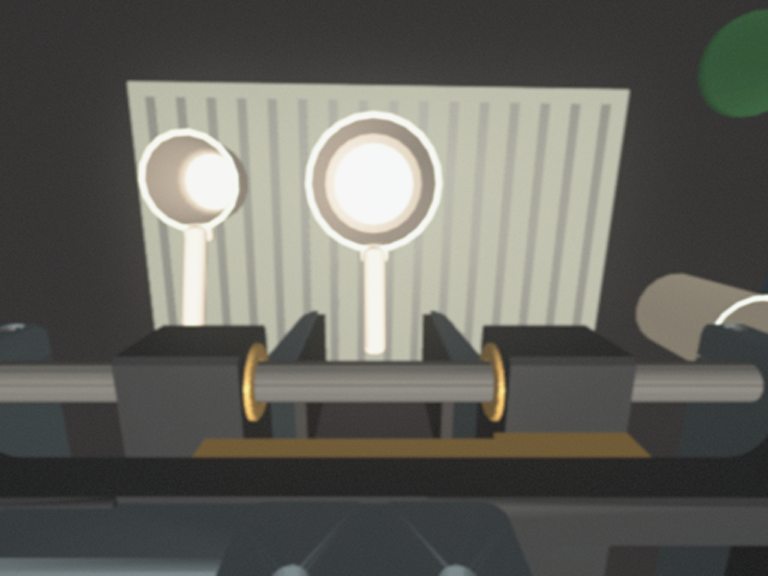

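```bash
python3 - <<'E'
from h import *
import pickle
s=pickle.load(open("w8.pkl","rb"))
q=lambda p:((p[0]+.5)/1.5-.5,(p[1]+.5)/1.5-.5)
M=ray(s,q((374,181)),53);e=ray(s,q((374.5,353)),78.5);d=(e-M)[:2];print(M,e,np.linalg.norm(d),np.degrees(np.arctan2(d[1],d[0])))
S=ray(s,q((189,180)),52);print(S)
E
python3 -m pendant '[[[0,0,4],[0,0,0],4],[[0,0,7],[0,0,0],4],[[0,0,9],[0,0,0],4],[[0,0,9.9],[0,0,0],4],[[0,0,9.9],[0,0,0],4]]' >/dev/null;python3 need.py 488 232.6 51 4.7
```

```text
[556.52759094 238.38685605  53.        ] [457.22377813 229.66452132  78.5       ] 99.68613926934938 -174.9803166834167
[547.67463735 349.0736773   52.        ]
t 10.05 pos [488.5 232.   51.6] yaw 4.75 f [ 0.3 -0.1 -0.2] w 40.2
shift cm [-0.04 -0.06  0.06] turn [0.02 0.08 0.05]
```

```bash
python3 -m pendant '[[[0,0,0],[0,0,0],2],[[0,0,0],[0,0,0],0.5],[[0,0,0],[0,0,0],0],[[0,0,0],[0,0,0],0],[[0,0,0],[0,0,0],0]]' >/dev/null;python3 need.py 438 -340 200 3.3
python3 -m pendant '[[[0,0,-0.5],[0,0,0],0],[[0,0,-2],[0,0,0],0],[[0,0,-5],[0,0,0],0],[[0,0,-9],[0,0,0],0],[[0,0,-14],[0,0,0],0]]' >/dev/null;python3 need.py 438 -340 200 3.3
python3 - <<'E'
from h import *
s=snap("side");s=snap("wrist"); print(s["st"]["position"]);save(s["image"],"w9.png",None,1.5); s=snap("side");save(s["image"],"s9.png",(180,120,340,330),2.8)
E
```

```text
t 10.55 pos [488.9 233.   52.5] yaw 4.82 f [-1.1 -0.5  7.7] w 12.7
shift cm [ -9.88  56.67 -14.77] turn [-0.01 -0.05  1.52]
t 11.05 pos [487.5 232.5 192.6] yaw 4.82 f [ 0.8  0.4 -1.3] w 13.0
shift cm [-9.75 56.64 -0.67] turn [0.04 0.17 1.52]
[491.08092575 233.92122459 201.07390037]
```

View pics/w9.png

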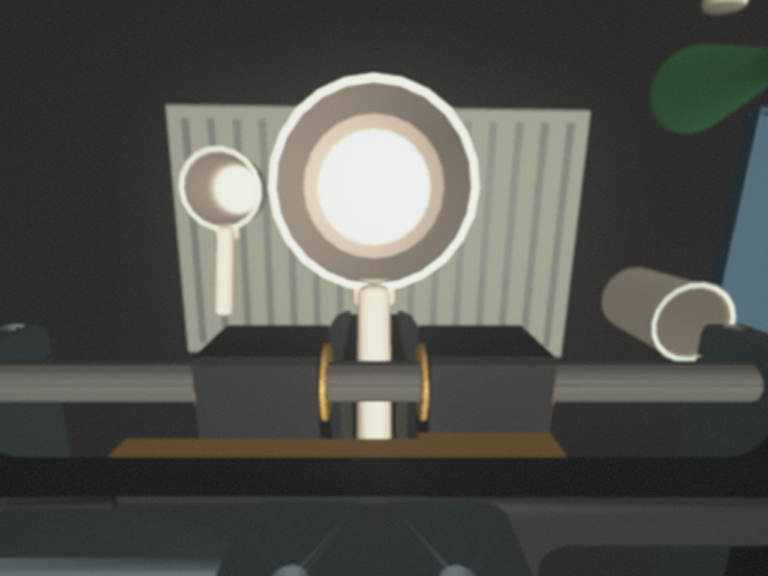

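View pics/s9.png

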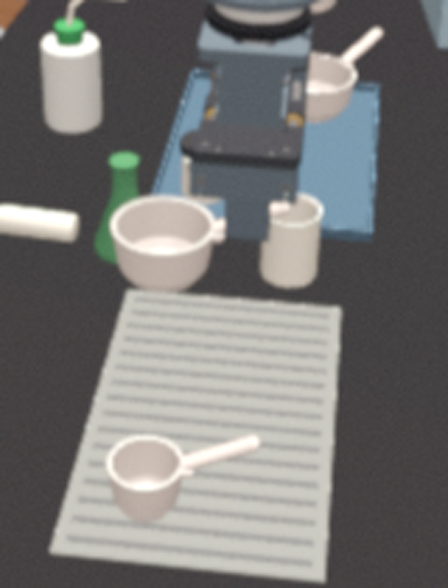

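```bash
python3 need.py 436.1 -344.4 200 3.35; python3 -m pendant '[[[-0.7,4.5,-0.5],[0,0,0.5],0],[[-1.5,9.3,-0.5],[0,0,0.9],0],[[-2.3,14.2,-0.5],[0,0,1.3],0],[[-3.1,19.1,-0.5],[0,0,1.52],0],[[-4,24,-0.5],[0,0,1.52],0]]' >/dev/null;python3 need.py 436.1 -344.4 200 3.35
```

```text
t 11.2 pos [490.3 233.6 195.2] yaw 4.83 f [-0.3 -0.2 -1.5] w 12.5
shift cm [-10.26  57.14  -0.62] turn [-0.09 -0.33  1.48]
t 11.7 pos [467.9 -11.2 196.2] yaw 3.31 f [ 2.2  0.6 -0.7] w 12.7
shift cm [-5.1  33.08 -0.38] turn [-0.02  0.08 -0.04]
```

```bash
python3 -m pendant '[[[-0.8,4.9,0],[0,0,0],0],[[-1.5,9.8,0],[0,0,0],0],[[-2.3,14.7,0],[0,0,0],0],[[-3.1,19.6,0],[0,0,0],0],[[-3.8,24.5,0],[0,0,0],0]]' >/dev/null;python3 need.py 436.1 -344.4 130 3.35
```

```text
t 12.2 pos [ 443.9 -258.   196.1] yaw 3.28 f [ 0.9  0.8 -1.7] w 12.7
shift cm [-1.26  8.59  6.6 ] turn [-0.07  0.07 -0.07]
```

```bash
python3 -m pendant '[[[-0.4,4,0],[0,0,-0.07],0],[[-1.2,7,1],[0,0,-0.07],0],[[-1.2,8.5,3],[0,0,-0.07],0],[[-1.2,8.5,5],[0,0,-0.07],0],[[-1.2,8.5,6.6],[0,0,-0.07],0]]' >/dev/null;python3 - <<'E'
from h import *
import pickle
s=snap("top");s=snap("top");save(s["image"],"t10.png",(260,140,410,260),5);s=snap("wrist"); print(s["st"]["position"]);save(s["image"],"w10.png",None,1.5);pickle.dump(s,open("w10.pkl","wb"))
E
python3 need.py 436.1 -344.4 59.3 3.35
```

```text
[ 436.5297426  -340.62303142  128.276671  ]
t 12.85 pos [ 437.2 -341.1  129.7] yaw 3.36 f [ 0.2  0.6 -1.1] w 12.7
shift cm [-0.11  0.34  7.03] turn [-0.14  0.13  0.01]
```

View pics/w10.png

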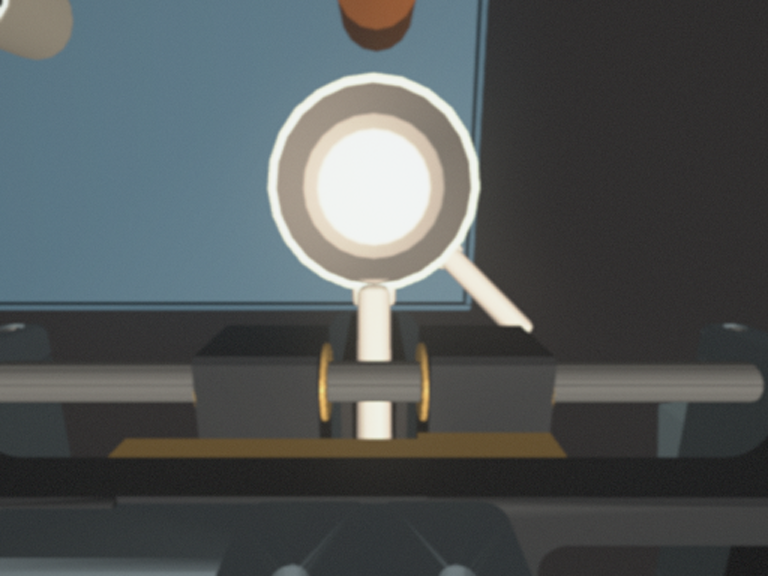

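View pics/t10.png

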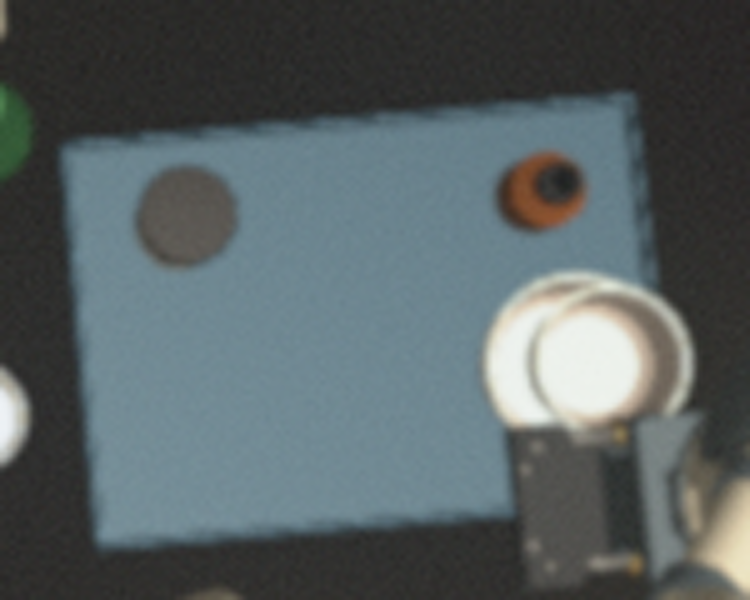

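Run:
```python
from h import *
s=snap("top");u=lambda p:((p[0]+.5)/5-.5+260,(p[1]+.5)/5-.5+140)
st=arm.read_state();z=st["position"][2]
print("L",ray(s,u((579,366)),54),"M",ray(s,u((611.5,357)),z-48.2+49),st["position"],st["tcp_rot"][:,0])
import pickle
w=pickle.load(open("w10.pkl","rb"));q=lambda p:((p[0]+.5)/1.5-.5,(p[1]+.5)/1.5-.5)
print(ray(w,q((374,181)),128.3+.8),w["st"]["position"])
```

```text
L [ 502.1708984  -340.98510945   54.        ] M [ 503.9099669  -335.28593845  131.45172736] [ 437.76722477 -341.51474652  130.65172736] [ 0.99826588  0.05885754 -0.00101607]
[ 504.78260023 -337.18587271  129.1       ] [ 436.5297426  -340.62303142  128.276671  ]
```

```bash
python3 -m pendant '[[[-0.1,0.37,0.5],[0,0,0],0],[[-0.1,0.37,2.2],[0,0,0],0],[[-0.1,0.37,4.2],[0,0,0],0],[[-0.1,0.37,5.8],[0,0,0],0],[[-0.1,0.37,6.3],[0,0,0],0]]' >/dev/null;python3 need.py 436.1 -344.4 59.3 3.35
python3 -m pendant '[[[0,0,0.1],[0,0,0],0],[[0,0,0.2],[0,0,0],0],[[0,0,0.3],[0,0,0],0],[[0,0,0.4],[0,0,0],0],[[0,0,0.4],[0,0,0],0]]' >/dev/null;python3 need.py 436.1 -344.4 59.3 3.35
python3 - <<'E'
from h import *
s=snap("wrist"); save(s["image"],"w11.png",None,1.5)
E
```

```text
t 13.4 pos [ 437.  -345.4   67. ] yaw 3.37 f [ 0.6 -0.4  0.5] w 12.6
shift cm [-0.08 -0.11  0.77] turn [-0.05  0.04  0.02]
t 13.9 pos [ 437.4 -345.7   64.2] yaw 3.37 f [-0.3  0.2 -0.7] w 12.7
shift cm [-0.12 -0.14  0.49] turn [ 0.02 -0.02  0.02]
```

View pics/w11.png

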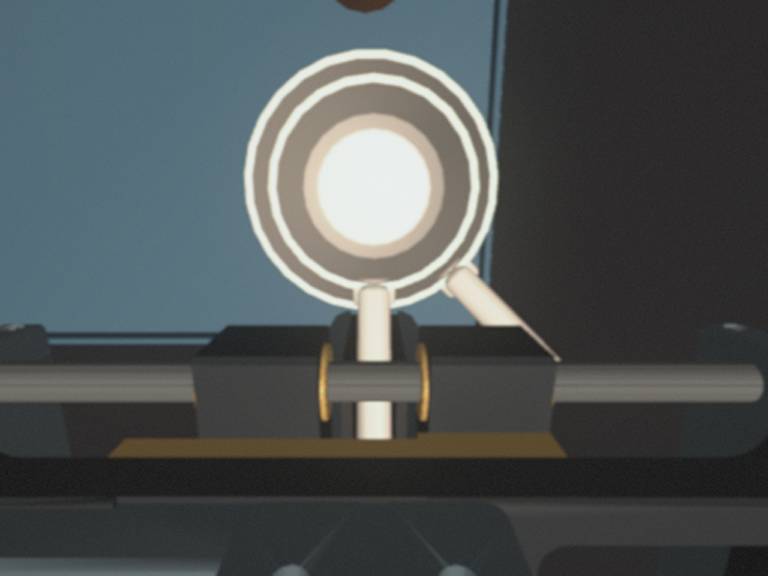

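```bash
python3 -m pendant '[[[0,-0.07,0.1],[0,0,0],0],[[0,-0.14,0.2],[0,0,0],0],[[0,-0.14,0.3],[0,0,0],0],[[0,-0.14,0.4],[0,0,0],0],[[0,-0.14,0.4],[0,0,0],0]]' >/dev/null;python3 need.py 436.1 -344.4 59.3 3.35
python3 -m pendant '[[[0,0,0.03],[0,0,0],0],[[0,0,0.06],[0,0,0],0],[[0,0,0.09],[0,0,0],0],[[0,0,0.12],[0,0,0],0],[[0,0,0.12],[0,0,0],0]]' >/dev/null;python3 need.py 436.1 -344.4 59.3 3.35
```

```text
t 14.45 pos [ 437.2 -344.2   59.8] yaw 3.37 f [ 0.2 -0.8 -0.4] w 12.6
shift cm [-0.11  0.01  0.05] turn [-0.    0.    0.02]
t 14.95 pos [ 437.  -344.3   59.4] yaw 3.37 f [-5.8  2.  13.8] w 12.7
shift cm [-0.09  0.    0.01] turn [0.02 0.   0.02]
```

Contact at the expected height. Releasing.

```bash
python3 -m pendant '[[[0,0,-0.04],[0,0,0],0],[[0,0,-0.04],[0,0,0],1.4],[[0,0,-0.04],[0,0,0],2],[[0,0,-0.04],[0,0,0],3],[[0,0,-0.04],[0,0,0],3.2]]' >/dev/null;python3 need.py 436.1 -344.4 59.3 3.35
python3 -m pendant '[[[0,0,-1],[0,0,0],3.2],[[0,0,-3],[0,0,0],3.2],[[0,0,-6],[0,0,0],3.2],[[0,0,-10],[0,0,0],3.2],[[0,0,-14],[0,0,0],3.2]]' >/dev/null;python3 - <<'E'
from h import *
import pickle
s=snap("top");s=snap("top");save(s["image"],"t12.png",(260,140,410,260),5)
s=snap("top");s=snap("wrist"); save(s["image"],"w12.png",None,1.5);pickle.dump(s,open("w12.pkl","wb"))
E
python3 need.py 493 340 200 7
```

```text
t 15.45 pos [ 437.2 -344.2   59. ] yaw 3.37 f [ 0.1  1.1 -0.1] w 31.1
shift cm [-0.11  0.01 -0.03] turn [-0.    0.    0.02]
t 16.15 pos [ 437.5 -344.5  200.5] yaw 3.37 f [-0.4  0.  -0.7] w 31.7
shift cm [ 9.570e+00 -6.801e+01 -5.000e-02] turn [ 0.1  -0.09 -3.63]
```

View pics/w12.png

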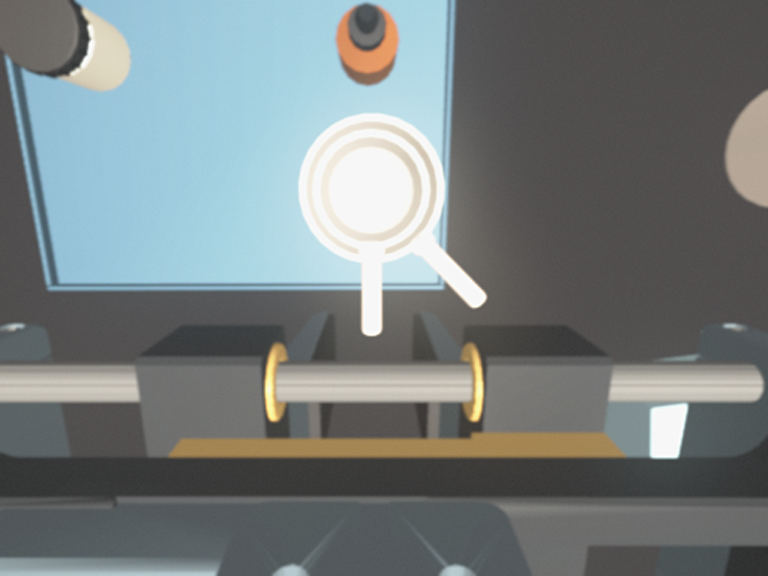

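View pics/t12.png

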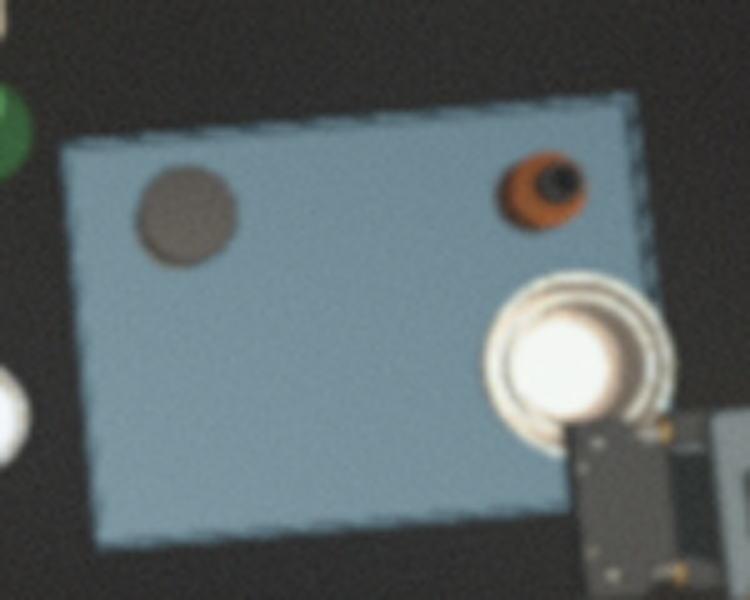

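Run:
```python
from h import *
import pickle
s=pickle.load(open("w12.pkl","rb"))
q=lambda p:((p[0]+.5)/1.5-.5,(p[1]+.5)/1.5-.5)
y=np.radians(3.35);E=np.array([[np.cos(y),np.sin(y)],[-np.sin(y),np.cos(y)]])
C=np.array([534.3,-231.7]);f=lambda p,z:print(np.round(ray(s,q(p),z)[:2],1),np.round(E@(ray(s,q(p),z)[:2]-C),1))
print(s["st"]["position"])
print("Lrim");f((372,187.5),54);print("Mrim");f((371,187),60);print("drop base");f((367,60),4);print("collar");f((367,31),60);print("teat");f((367,15),92)
print("corners");f((48,290),14);f((444,290),14);f((452,40),14)
```

```text
[ 438.26941453 -345.2079095   202.36251027]
Lrim
[ 504.9 -341.3] [ -35.7 -107.7]
Mrim
[ 505.2 -340.5] [ -35.4 -106.9]
drop base
[ 601.4 -331.9] [  61.1 -103.9]
collar
[ 603.7 -332.3] [  63.4 -104.5]
teat
[ 601.7 -332.8] [  61.4 -104.8]
corners
[404.4 -70.2] [-120.3  168.8]
[ 423.6 -407.8] [-120.8 -169.3]
[ 616.2 -395.2] [  72.2 -168. ]
```

```bash
python3 need.py 491.8 342 150 7.3; python3 -m pendant '[[[0.7,-4.95,0],[0,0,-0.8],4],[[1.4,-9.9,0],[0,0,-1.6],4],[[2.1,-14.8,0],[0,0,-2.4],4],[[2.8,-19.8,0],[0,0,-3.2],4],[[3.5,-24.7,0],[0,0,-3.9],4]]' >/dev/null;python3 need.py 491.8 342 150 7.3
```

```text
t 16.15 pos [ 437.5 -344.5  200.5] yaw 3.37 f [-0.4  0.  -0.7] w 31.7
shift cm [  9.45 -68.22   4.95] turn [ 0.1  -0.09 -3.93]
t 16.65 pos [456.6 -93.6 198.3] yaw 7.27 f [ 1.8  0.1 -0.4] w 40.2
shift cm [  9.01 -42.76   4.85] turn [-0.05  0.1  -0.03]
```

```bash
python3 -m pendant '[[[0.4,-4.95,0],[0,0,0],4],[[0.8,-9.9,0],[0,0,0],4],[[1.2,-14.8,0],[0,0,0],4],[[1.6,-19.8,0],[0,0,0],4],[[2,-24.7,0],[0,0,0],4]]' >/dev/null;python3 need.py 491.8 342 150 7.3
```

```text
t 17.15 pos [444.9 153.8 198.3] yaw 7.27 f [0.5 0.4 0.4] w 40.0
shift cm [  7.04 -18.08   4.81] turn [ 0.01  0.11 -0.03]
```

```bash
python3 -m pendant '[[[1.7,-4.5,0],[0,0,0],4],[[3.5,-9,1],[0,0,0],4],[[5.3,-13.5,2.5],[0,0,0],4],[[7,-17.8,4.8],[0,0,0],4],[[7,-17.8,4.8],[0,0,0],4]]' >/dev/null;python3 - <<'E'
from h import *
import pickle
snap("top");snap("top");s=snap("wrist"); save(s["image"],"w13.png",None,1.5); pickle.dump(s,open("w13.pkl","wb")); print(s["st"]["position"])
E
python3 need.py 491.8 342 51 7.3
```

```text
[491.98072421 337.60225462 149.19000623]
t 17.8 pos [492.3 336.8 150.1] yaw 7.31 f [0.5 0.  0.7] w 40.2
shift cm [ 0.04 -0.53  9.91] turn [0.07 0.14 0.01]
```

View pics/w13.png

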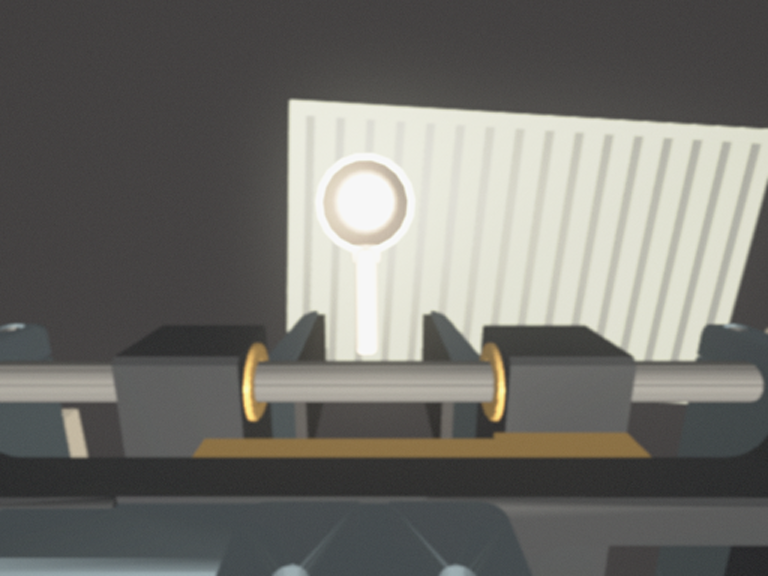

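```bash
python3 - <<'E'
from h import *
import pickle
s=pickle.load(open("w13.pkl","rb"))
q=lambda p:((p[0]+.5)/1.5-.5,(p[1]+.5)/1.5-.5)
M=ray(s,q((365,202)),52);e=ray(s,q((367.5,354)),78);d=(e-M)[:2];print(M,e,np.linalg.norm(d),np.degrees(np.arctan2(d[1],d[0])))
E
python3 -m pendant '[[[0,-0.4,3],[0,0,0],4],[[0,-0.4,6],[0,0,0],4],[[0,-0.4,8.5],[0,0,0],4],[[0,-0.4,9.9],[0,0,0],4],[[0,-0.4,9.9],[0,0,0],4]]' >/dev/null;python3 need.py 491.8 342 51 7.3
```

```text
[548.11203478 349.56576358  52.        ] [460.81868492 336.82981356  78.        ] 88.21753426603775 -171.69921111780232
t 18.3 pos [491.9 340.   51.1] yaw 7.2 f [ 0.2 -0.7 -0.5] w 39.8
shift cm [ 0.02 -0.2   0.01] turn [ 0.06  0.14 -0.1 ]
```

```bash
python3 -m pendant '[[[0,-0.1,0],[0,0,-0.5],2],[[0,-0.1,0],[0,0,-0.5],0.5],[[0,-0.1,0],[0,0,-0.5],0],[[0,-0.1,0],[0,0,-0.5],0],[[0,-0.1,0],[0,0,-0.5],0]]' >/dev/null;python3 need.py 491.8 342 51 7.3
python3 -m pendant '[[[0,0,-0.5],[0,0,0],0],[[0,0,-2],[0,0,0],0],[[0,0,-5],[0,0,0],0],[[0,0,-9],[0,0,0],0],[[0,0,-14],[0,0,0],0]]' >/dev/null
python3 - <<'E'
from h import *
s=snap("side");s=snap("wrist"); print(s["st"]["position"]);save(s["image"],"w14.png",None,1.5); s=snap("side");save(s["image"],"s14.png",(180,120,340,330),2.8)
E
python3 need.py 463 -300 200 -41.65
```

```text
t 18.8 pos [492.8 342.5  52.8] yaw 7.77 f [-1.6 -0.5  8.3] w 12.7
shift cm [-0.1   0.03  0.18] turn [-0.02 -0.05  0.47]
[494.88369558 343.77445328 201.83077164]
t 19.45 pos [494.1 343.2 195.6] yaw 7.77 f [ 0.2 -0.1 -1.2] w 12.8
shift cm [-11.77  63.31  -0.65] turn [-0.27 -0.26 49.42]
```

View pics/w14.png

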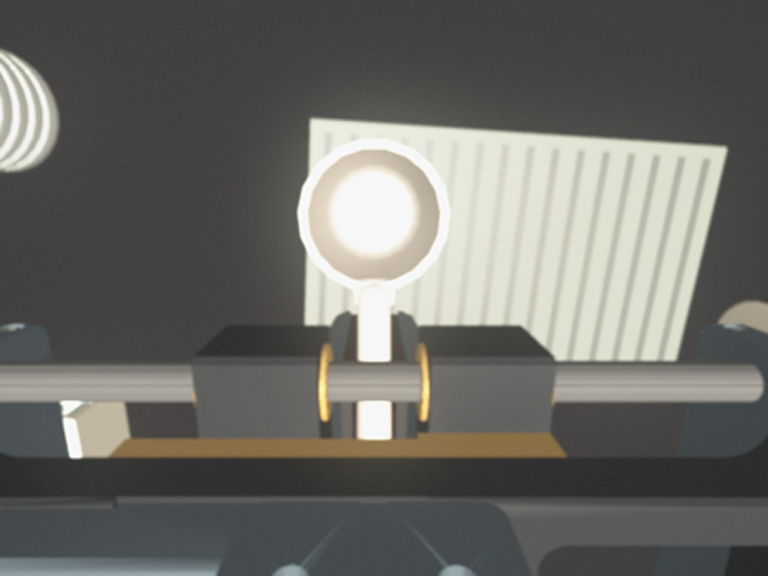

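View pics/s14.png

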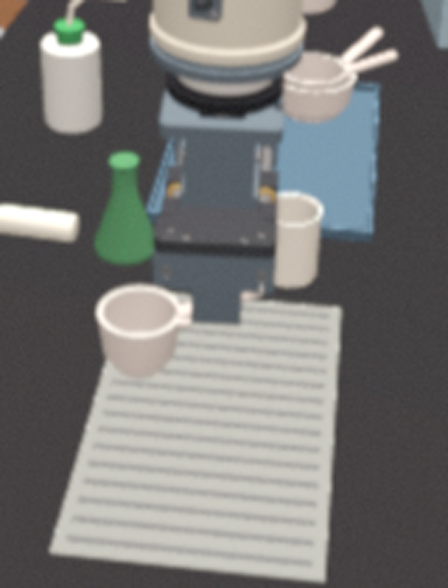

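```bash
python3 -m pendant '[[[-0.8,4.8,-0.5],[0,0,3.8],0],[[-1.7,9.7,-0.5],[0,0,7.6],0],[[-2.6,14.5,-0.5],[0,0,11.4],0],[[-3.6,19.4,-0.5],[0,0,15.2],0],[[-4.5,24.2,-0.5],[0,0,19],0]]' >/dev/null;python3 need.py 462.7 -303.3 200 -41.65
```

```text
t 19.95 pos [479.4  94.6 196.3] yaw -11.37 f [-0.4 -0.5 -0.6] w 12.6
shift cm [ 6.21 39.34 -0.36] turn [ 0.05  0.08 30.28]
```

```bash
python3 -m pendant '[[[0.8,4.9,0],[0,0,4],0],[[1.6,9.8,0],[0,0,8],0],[[2.4,14.7,0],[0,0,12],0],[[3.2,19.6,0],[0,0,16],0],[[3.9,24.5,0],[0,0,20],0]]' >/dev/null;python3 need.py 462.7 -303.3 140 -41.65
```

```text
t 20.45 pos [ 470.2 -153.2  196.3] yaw -31.4 f [ 1.6 -0.5 -1.3] w 13.1
shift cm [ 7.19 13.2   5.62] turn [1.000e-02 8.000e-02 1.025e+01]
```

```bash
python3 -m pendant '[[[2,3.7,0],[0,0,4],0],[[4,7.4,0],[0,0,8],0],[[6,11,1.5],[0,0,10.25],0],[[7.1,13.1,3.6],[0,0,10.25],0],[[7.1,13.1,5.6],[0,0,10.25],0]]' >/dev/null;python3 - <<'E'
from h import *
import pickle
s=snap("top");s=snap("top");save(s["image"],"t15.png",(260,140,410,260),5);s=snap("wrist"); print(s["st"]["position"]);save(s["image"],"w15.png",None,1.5);pickle.dump(s,open("w15.pkl","wb"))
E
python3 need.py 462.7 -303.3 66.3 -41.65
```

```text
[ 461.93616699 -299.54680239  138.01359179]
t 21.1 pos [ 462.7 -299.5  139.6] yaw -41.51 f [-0.5  0.3 -0.2] w 12.9
shift cm [0.28 0.29 7.33] turn [0.   0.23 0.14]
```

View pics/w15.png

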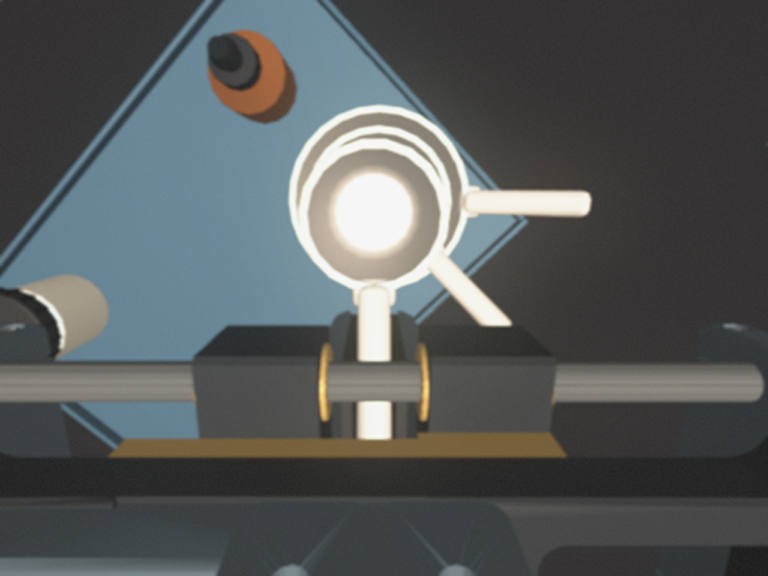

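View pics/t15.png

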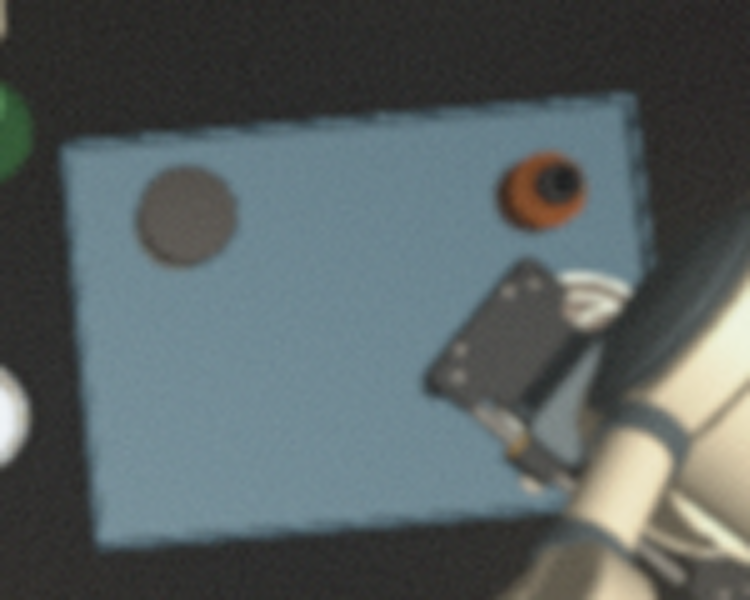

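```bash
python3 -m pendant '[[[0.25,0.28,1],[0,0,0.1],0],[[0.25,0.28,2.7],[0,0,0.1],0],[[0.25,0.28,4.3],[0,0,0.1],0],[[0.25,0.28,5.3],[0,0,0.1],0],[[0.25,0.28,5.6],[0,0,0.1],0]]' >/dev/null;python3 - <<'E'
from h import *
s=snap("top");s=snap("wrist"); save(s["image"],"w16.png",None,1.5)
E
python3 need.py 462.7 -303.3 66.3 -41.65
```

```text
t 21.7 pos [ 464.1 -303.9   85.2] yaw -41.56 f [ 1.2  0.5 -0.3] w 12.7
shift cm [-0.15  0.05  1.89] turn [-0.    0.    0.09]
```

View pics/w16.png

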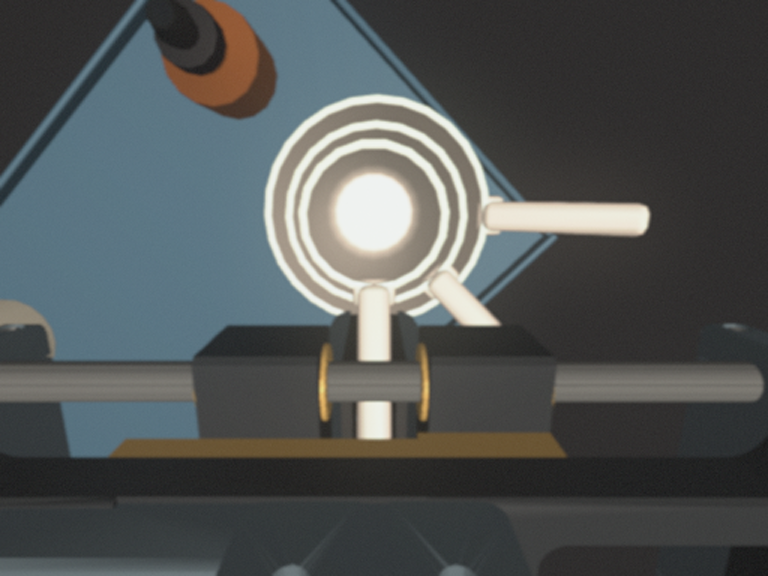

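```bash
python3 -m pendant '[[[0.05,0,0.5],[0,0,0],0],[[0.05,0,0.9],[0,0,0],0],[[0.05,0,1.2],[0,0,0],0],[[0.05,0,1.4],[0,0,0],0],[[0.05,0,1.5],[0,0,0],0]]' >/dev/null;python3 need.py 462.7 -303.3 66.3 -41.65
python3 -m pendant '[[[0,0,0.08],[0,0,0],0],[[0,0,0.16],[0,0,0],0],[[0,0,0.24],[0,0,0],0],[[0,0,0.32],[0,0,0],0],[[0,0,0.32],[0,0,0],0]]' >/dev/null;python3 need.py 462.7 -303.3 66.3 -41.65
```

```text
t 22.2 pos [ 464.3 -304.3   69.9] yaw -41.59 f [ 0.9  0.1 -0.7] w 12.7
shift cm [-0.19  0.03  0.36] turn [-0.    0.01  0.06]
t 22.7 pos [ 464.4 -304.4   67. ] yaw -41.58 f [0.4 0.2 2.1] w 13.0
shift cm [-0.2   0.03  0.07] turn [ 0.   -0.01  0.07]
```

```bash
python3 -m pendant '[[[0,0,0.02],[0,0,0],0],[[0,0,0.04],[0,0,0],0],[[0,0,0.06],[0,0,0],0],[[0,0,0.06],[0,0,0],0],[[0,0,0.06],[0,0,0],0]]' >/dev/null;python3 need.py 462.7 -303.3 66.3 -41.65
```

```text
t 23.2 pos [ 464.2 -304.2   66.8] yaw -41.58 f [-4.4  3.3 11.3] w 12.9
shift cm [-0.18  0.03  0.05] turn [-0.   -0.    0.07]
```

```bash
python3 -m pendant '[[[0,0,-0.03],[0,0,0],0],[[0,0,-0.03],[0,0,0],1.4],[[0,0,-0.03],[0,0,0],2],[[0,0,-0.03],[0,0,0],2.6],[[0,0,-0.03],[0,0,0],3]]' >/dev/null;python3 need.py 462.7 -303.3 66.3 -41.65
python3 -m pendant '[[[0,0,-1],[0,0,0],3],[[0,0,-3],[0,0,0],3],[[0,0,-6],[0,0,0],3],[[0,0,-10],[0,0,0],3],[[0,0,-13],[0,0,0],3]]' >/dev/null;python3 - <<'E'
from h import *
import pickle
s=snap("top");s=snap("top");save(s["image"],"t17.png",(260,140,410,260),5)
s=snap("wrist"); save(s["image"],"w17.png",None,1.5);pickle.dump(s,open("w17.pkl","wb"))
E
python3 need.py 482.5 3 200 10
```

```text
t 23.7 pos [ 464.3 -304.4   66.6] yaw -41.59 f [-0.2  0.6 -0.5] w 28.8
shift cm [-0.19  0.03  0.03] turn [0.   0.   0.06]
t 24.35 pos [ 465.2 -305.1  199.1] yaw -41.58 f [-0.5  0.4 -1.3] w 30.4
shift cm [-19.15 -24.19  -0.17] turn [  0.1   -0.24 -51.58]
```

View pics/w17.png

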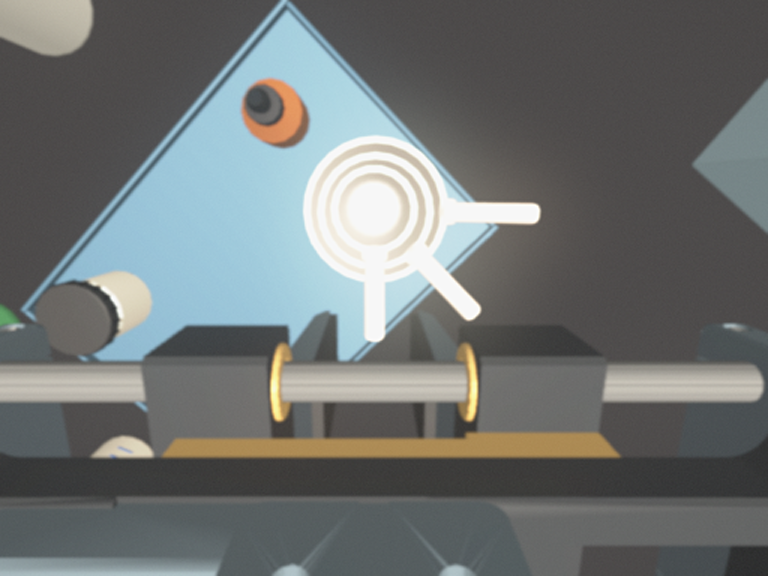

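```bash
python3 need.py 482.3 3.2 150 3.35; python3 -m pendant '[[[-2.9,-3.8,0],[0,0,-8],6],[[-5.8,-7.6,0],[0,0,-16],9.1],[[-8.7,-11.4,0],[0,0,-24],9.1],[[-11.6,-15.2,0],[0,0,-32],9.1],[[-14.5,-19,0],[0,0,-40],9.1]]' >/dev/null;python3 need.py 482.3 3.2 150 3.35
```

```text
t 24.35 pos [ 465.2 -305.1  199.1] yaw -41.58 f [-0.5  0.4 -1.3] w 30.4
shift cm [-19.2  -24.19   4.83] turn [  0.09  -0.24 -44.93]
t 24.85 pos [481.2 -64.1 196.1] yaw -1.27 f [0.9 0.7 0. ] w 67.0
shift cm [-0.03 -6.73  4.61] turn [-0.02  0.07 -4.62]
```

```bash
python3 -m pendant '[[[0,-3,1],[0,0,-4.6],9.1],[[0,-6,2.5],[0,0,-4.6],9.1],[[0,-6.7,4],[0,0,-4.6],9.1],[[0,-6.7,4.6],[0,0,-4.6],9.1],[[0,-6.7,4.6],[0,0,-4.6],9.1]]' >/dev/null;python3 - <<'E'
from h import *
import pickle
s=snap("top");s=snap("top");
s=snap("wrist"); save(s["image"],"w18.png",None,1.5);pickle.dump(s,open("w18.pkl","wb"))
E
python3 need.py 482.3 3.2 27 3.35
```

```text
t 25.5 pos [4.841e+02 2.000e-01 1.510e+02] yaw 2.96 f [0.8 0.  0.5] w 91.3
shift cm [-0.17 -0.31 12.4 ] turn [ 0.01 -0.02 -0.39]
```

View pics/w18.png

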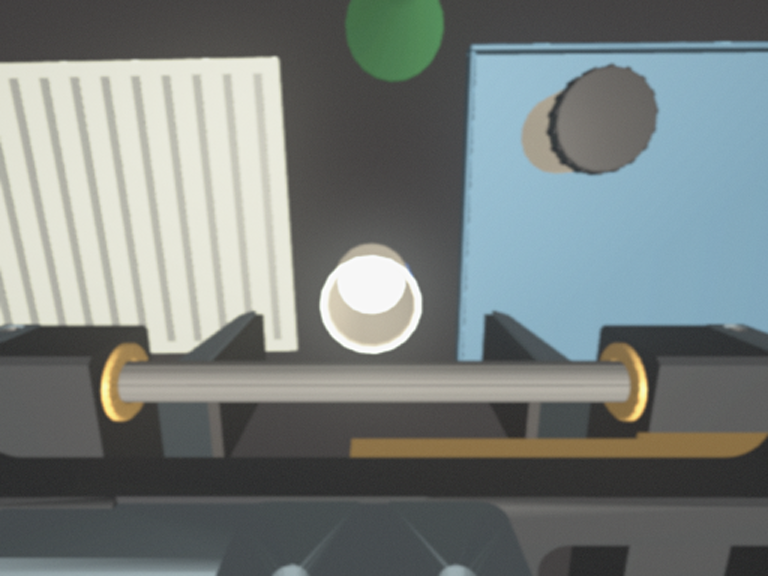

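Run:
```python
from h import *
import pickle
s=pickle.load(open("w18.pkl","rb"))
q=lambda p:((p[0]+.5)/1.5-.5,(p[1]+.5)/1.5-.5)
y=np.radians(3.35);E=np.array([[np.cos(y),np.sin(y)],[-np.sin(y),np.cos(y)]]);C=np.array([534.3,-231.7])
print(s["st"]["position"]);print("bk",ray(s,q((371,304)),75)); J=ray(s,q((604,119)),70)[:2];print("jar",J,E@(J-C))
T=ray(s,q((471,46)),14)[:2];print("TL",T,E@(T-C))
```

```text
[4.83947523e+02 2.35957710e-01 1.50844498e+02]
bk [482.92694704   1.30408445  75.        ]
jar [ 592.74290112 -120.88853197] [ 64.81832682 107.20698973]
TL [641.73375446 -55.06700104] [117.57176051 170.05325357]
```

```bash
python3 -m pendant '[[[-0.1,-0.15,3],[0,0,-0.3],9.1],[[-0.1,-0.15,6.5],[0,0,-0.3],9.1],[[-0.1,-0.15,10],[0,0,-0.3],9.1],[[-0.1,-0.15,12],[0,0,-0.3],9.1],[[-0.1,-0.15,12.4],[0,0,-0.3],9.1]]' >/dev/null;python3 need.py 482.7 2 27 3.35
python3 -m pendant '[[[0,0,0],[0,0,0],7],[[0,0,0],[0,0,0],6],[[0,0,0],[0,0,0],5],[[0,0,0],[0,0,0],5],[[0,0,0],[0,0,0],5]]' >/dev/null;python3 need.py 482.7 2 27 3.35
```

```text
t 26.0 pos [482.    1.9  25.2] yaw 3.26 f [-0.3  0.1  0.6] w 91.0
shift cm [ 0.07 -0.01 -0.18] turn [-0.02  0.14 -0.09]
t 26.5 pos [483.4   2.2  27.4] yaw 3.33 f [-1.6 -3.1  9.7] w 57.5
shift cm [-0.07  0.02  0.04] turn [ 0.03 -0.09 -0.02]
```

```bash
python3 -m pendant '[[[0,0,-0.5],[0,0,0],5],[[0,0,-2],[0,0,0],5],[[0,0.5,-4.5],[0,0,0],5],[[0.5,2.5,-5.5],[0,0,0],5],[[1.2,6,-5.5],[0,0,0],5]]' >/dev/null;python3 need.py 508 -127.2 80 3.35
```

```text
t 27.0 pos [498.8 -56.3  83.6] yaw 3.45 f [-0.   0.6 -1.7] w 57.6
shift cm [0.5  7.13 0.36] turn [ 0.02 -0.12  0.1 ]
```

```bash
python3 -m pendant '[[[0.2,3.2,0],[0,0,0.1],5],[[0.4,6,0],[0,0,0.1],5],[[0.5,7.1,1],[0,0,0.1],5],[[0.5,7.1,2.5],[0,0,0.1],5],[[0.5,7.1,3],[0,0,0.1],5]]' >/dev/null;python3 - <<'E'
from h import *
s=snap("top");s=snap("top");save(s["image"],"t19.png",(260,140,410,260),5)
s=snap("wrist"); save(s["image"],"w19.png",None,1.5)
E
python3 need.py 508 -127.2 31.4 3.35
```

```text
t 27.65 pos [ 506.9 -126.6   51.4] yaw 3.25 f [ 0.7 -0.1 -0. ] w 57.7
shift cm [0.11 0.06 2.  ] turn [-0.03  0.06 -0.1 ]
```

View pics/w19.png

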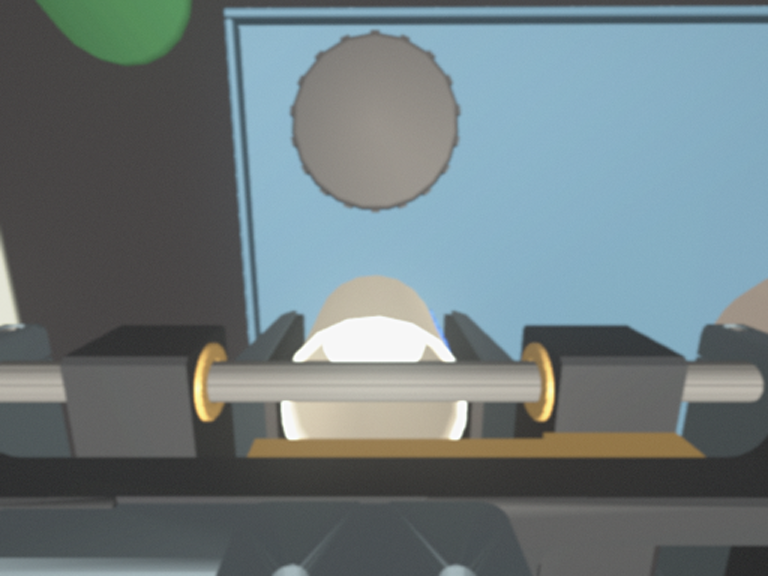

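View pics/t19.png

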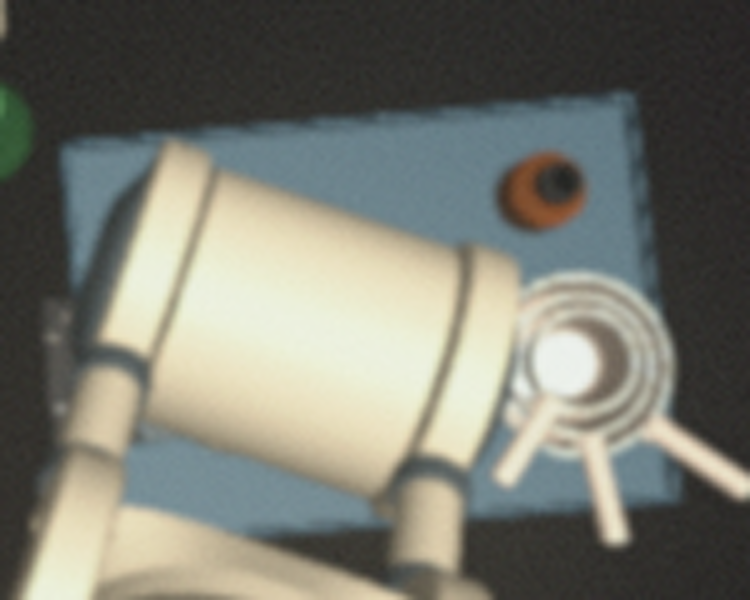

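```bash
python3 -m pendant '[[[0.1,0,0.5],[0,0,0],5],[[0.1,0,1],[0,0,0],5],[[0.1,0,1.4],[0,0,0],5],[[0.1,0,1.6],[0,0,0],5],[[0.1,0,1.7],[0,0,0],5]]' >/dev/null;python3 need.py 508 -127.2 31.4 3.35
python3 -m pendant '[[[0,0,0.06],[0,0,0],5],[[0,0,0.12],[0,0,0],5],[[0,0,0.18],[0,0,0],5],[[0,0,0.24],[0,0,0],5],[[0,0,0.24],[0,0,0],5]]' >/dev/null;python3 need.py 508 -127.2 31.4 3.35
```

```text
t 28.15 pos [ 508.2 -127.3   34.4] yaw 3.22 f [-0.  -1.  -0.2] w 57.5
shift cm [-0.02 -0.01  0.3 ] turn [-0.01  0.02 -0.13]
t 28.65 pos [ 508.3 -127.3   32.2] yaw 3.22 f [-0.7 -0.4 -1.4] w 57.6
shift cm [-0.03 -0.02  0.08] turn [-0.    0.   -0.13]
```

```bash
python3 -m pendant '[[[0,0,0.03],[0,0,0],5],[[0,0,0.06],[0,0,0],5],[[0,0,0.09],[0,0,0],5],[[0,0,0.1],[0,0,0],5],[[0,0,0.1],[0,0,0],5]]' >/dev/null;python3 need.py 508 -127.2 31.4 3.35
```

```text
t 29.15 pos [ 508.3 -127.4   31.4] yaw 3.22 f [-0.2  0.2  4.3] w 57.6
shift cm [-0.03 -0.02 -0.  ] turn [ 0.   -0.01 -0.13]
```

Contact (about 5 N). Release and rise.

```bash
python3 -m pendant '[[[0,0,0],[0,0,0],6],[[0,0,0],[0,0,0],6.6],[[0,0,0],[0,0,0],7.2],[[0,0,0],[0,0,0],7.8],[[0,0,0],[0,0,0],7.8]]' >/dev/null;python3 need.py 508 -127.2 31.4 3.35
python3 -m pendant '[[[0,0,-2],[0,0,0],7.8],[[0,0,-5],[0,0,0],7.8],[[0,0,-9],[0,0,0],7.8],[[0,0,-13],[0,0,0],7.8],[[0,0,-16.5],[0,0,0],7.8]]' >/dev/null;python3 - <<'E'
from h import *
import pickle
s=snap("top");s=snap("top")
s=snap("wrist"); save(s["image"],"w20.png",None,1.5);pickle.dump(s,open("w20.pkl","wb"))
E
python3 need.py 653.3 -3.5 200 3.35
```

```text
t 29.65 pos [ 508.3 -127.3   31.2] yaw 3.22 f [ 0.4  0.  -0.3] w 77.9
shift cm [-0.03 -0.02 -0.02] turn [-0.    0.   -0.13]
t 30.3 pos [ 509.4 -127.7  198.2] yaw 3.22 f [-0.8  1.  -0.6] w 78.0
shift cm [ 15.06 -11.59  -0.14] turn [ 0.1  -0.23 -0.13]
```

View pics/w20.png

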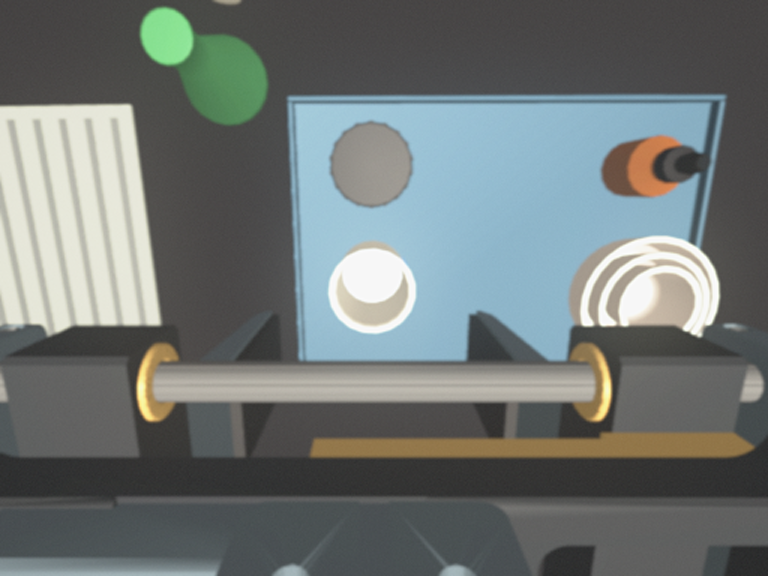

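```bash
python3 - <<'E'
from h import *
import pickle
s=pickle.load(open("w20.pkl","rb"))
q=lambda p:((p[0]+.5)/1.5-.5,(p[1]+.5)/1.5-.5)
y=np.radians(3.35);E=np.array([[np.cos(y),np.sin(y)],[-np.sin(y),np.cos(y)]]);C=np.array([534.3,-231.7])
f=lambda n,p,z:print(n,np.round(ray(s,q(p),z)[:2],1),np.round(E@(ray(s,q(p),z)[:2]-C),1))
f("flask",(167,37),105);f("beaker",(372,290),79);f("jar",(371.5,164.5),70);f("dropcollar",(675,163),60);f("L",(651,289),54)
f("TL",(289,98),14);f("TR",(724,97),14)
t=snap("top");print("wash",ray(t,(338,124),0),ray(t,(345,110),150))
E
python3 -m pendant '[[[2.8,-2.1,0],[0,0,0],5],[[5.6,-4.3,0],[0,0,0],5],[[8.5,-6.5,0],[0,0,0],5],[[11.5,-8.8,0],[0,0,0],5],[[14.5,-11.2,0],[0,0,0],5]]' >/dev/null; python3 need.py 653.3 -3.5 140 3.35
```

```text
flask [652.   -5.8] [130.7 218.7]
beaker [ 508.1 -127.9] [-20.1 105.2]
jar [ 592.4 -123. ] [ 64.3 105.2]
dropcollar [ 605.7 -333.7] [  65.3 -106. ]
L [ 514.7 -339.4] [ -25.9 -106.3]
TL [641.2 -56.6] [116.9 168.5]
TR [ 660.7 -391.9] [ 116.9 -167.3]
wash [ 775.19169124 -258.89947563    0.        ] [ 772.42555967 -247.34923554  150.        ]
t 30.85 pos [647.   -6.2 194.1] yaw 3.21 f [ 0.6 -1.2 -0.5] w 50.0
shift cm [ 0.66 -0.23  5.41] turn [-0.03  0.17 -0.14]
```

```bash
python3 -m pendant '[[[0.5,0,2],[0,0,0],5],[[0.5,0,4],[0,0,0],5],[[0.5,0,5.4],[0,0,0],5],[[0.5,0,5.4],[0,0,0],5],[[0.5,0,5.4],[0,0,0],5]]' >/dev/null;python3 - <<'E'
from h import *
import pickle
s=snap("top");save(s["image"],"t21.png",(220,90,370,210),5)
s=snap("wrist"); save(s["image"],"w21.png",None,1.5);pickle.dump(s,open("w21.pkl","wb"))
E
python3 need.py 653.3 -3.5 66 3.35
```

```text
t 31.45 pos [652.2  -7.3 143.1] yaw 3.2 f [ 0.5  0.2 -0.2] w 50.4
shift cm [ 0.12 -0.38  7.71] turn [ 0.01 -0.07 -0.15]
```

View pics/w21.png

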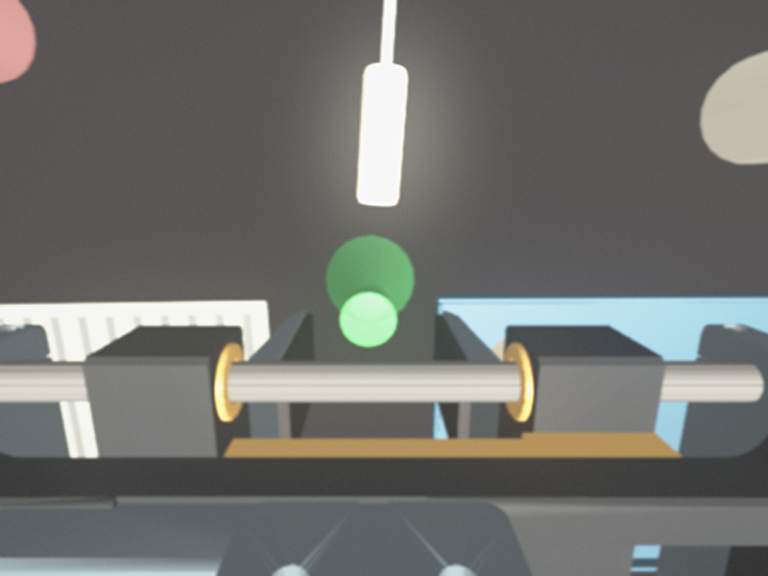

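View pics/t21.png

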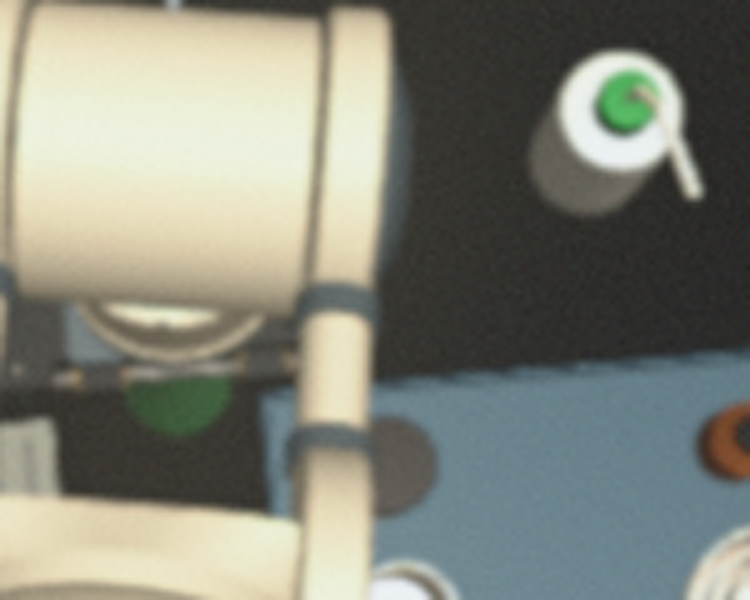

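Run:
```python
from h import *
import pickle
s=pickle.load(open("w21.pkl","rb"))
q=lambda p:((p[0]+.5)/1.5-.5,(p[1]+.5)/1.5-.5)
p=ray(s,q((369,319)),105);st=s["st"];print(p,st["position"],st["tcp_rot"].T@(p-st["position"]))
p=ray(s,q((370,281)),3);print(p)
```

```text
[653.35386121  -5.30412845 105.        ] [651.95002146  -7.32544904 142.68351444] [ 1.49982733 -1.94218203 37.68397817]
[651.22558398  -5.18393224   3.        ]
```

```bash
python3 -m pendant '[[[0.1,-0.25,2.5],[0,0,0],5],[[0.1,-0.25,5],[0,0,0],5],[[0.1,-0.25,6.8],[0,0,0],5],[[0.1,-0.25,7.5],[0,0,0],5],[[0.1,-0.25,7.5],[0,0,0],5]]' >/dev/null;python3 need.py 653 -4.8 68 3.35
python3 -m pendant '[[[0,0,0],[0,0,0],3.5],[[0,0,0],[0,0,0],2],[[0,0,0],[0,0,0],1.5],[[0,0,0],[0,0,0],1.5],[[0,0,0],[0,0,0],1.5]]' >/dev/null;python3 need.py 653 -4.8 68 3.35
```

```text
t 31.95 pos [652.6  -4.6  67.2] yaw 3.2 f [0.3 0.1 0.8] w 50.0
shift cm [ 0.04  0.02 -0.08] turn [-0.    0.02 -0.15]
t 32.45 pos [653.2  -4.4  68. ] yaw 3.22 f [0.3 1.7 6.4] w 26.3
shift cm [-0.02  0.03  0.  ] turn [ 0.   -0.08 -0.13]
```

```bash
python3 -m pendant '[[[0,0,0],[0,0,0],0],[[0,0,0],[0,0,0],0],[[0,0,-0.2],[0,0,0],0],[[0,0,-0.5],[0,0,0],0],[[0,0,-1],[0,0,0],0]]' >/dev/null;python3 need.py 599.2 -227.9 130 3.35
python3 - <<'E'
from h import *
s=snap("side");save(s["image"],"s22.png",(180,120,340,330),2.8)
E
```

```text
t 32.95 pos [652.4  -4.5  77.3] yaw 3.22 f [ 0.3 -0.5 -1.4] w 26.2
shift cm [-6.57 22.   -5.27] turn [-0.    0.04 -0.13]
```

View pics/s22.png

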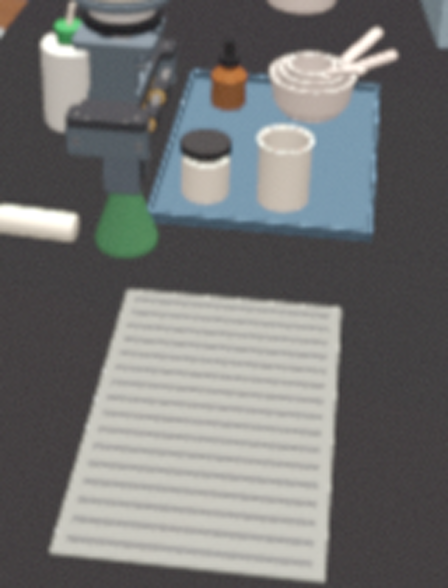

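```bash
python3 -m pendant '[[[0,0,-2],[0,0,0],0],[[0,0,-5],[0,0,0],0],[[0,0,-8],[0,0,0],0],[[-0.5,1.5,-10],[0,0,0],0],[[-1.5,5,-10],[0,0,0],0]]' >/dev/null;python3 need.py 599.2 -227.9 175 3.35
```

```text
t 33.5 pos [642.3 -54.1 180.7] yaw 3.38 f [ 0.5 -1.  -1.2] w 26.5
shift cm [-5.33 17.09  0.55] turn [ 0.04 -0.31  0.03]
```

```bash
python3 -m pendant '[[[-1.3,4.2,0],[0,0,0],0],[[-2.6,8.4,0],[0,0,0],0],[[-3.9,12.6,0],[0,0,0],0],[[-5.3,16.8,0],[0,0,0],0],[[-5.3,17.1,1],[0,0,0],0]]' >/dev/null;python3 - <<'E'
from h import *
import pickle
s=snap("top");s=snap("top");save(s["image"],"t23.png",(260,140,410,260),5)
s=snap("wrist"); save(s["image"],"w23.png",None,1.5);pickle.dump(s,open("w23.pkl","wb"))
E
python3 need.py 599.2 -227.9 72 3.35
```

```text
t 34.15 pos [ 596.7 -228.8  166.8] yaw 3.17 f [ 0.4  0.8 -1.1] w 26.4
shift cm [ 0.27 -0.06  9.48] turn [-0.05  0.06 -0.18]
```

View pics/w23.png

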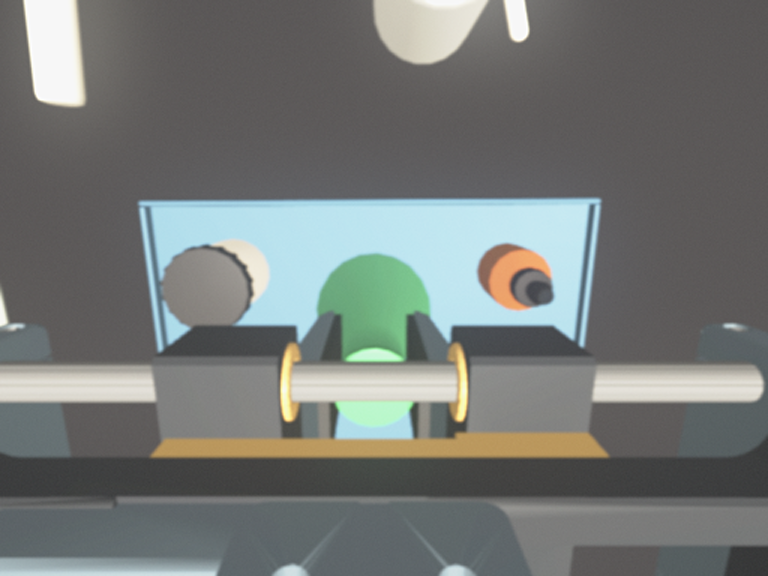

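View pics/t23.png

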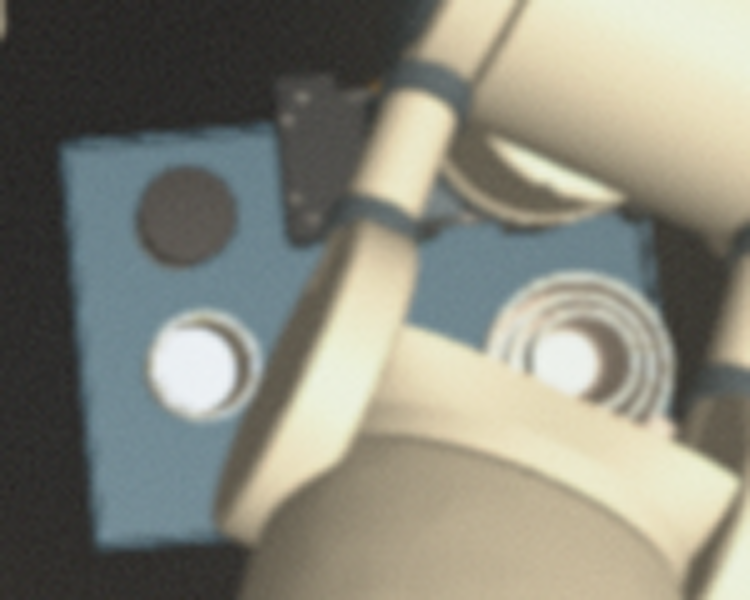

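```bash
python3 -m pendant '[[[0.25,-0.06,2],[0,0,0],0],[[0.25,-0.06,4.5],[0,0,0],0],[[0.25,-0.06,6.8],[0,0,0],0],[[0.25,-0.06,8.2],[0,0,0],0],[[0.25,-0.06,8.7],[0,0,0],0]]' >/dev/null;python3 need.py 599.2 -227.9 72 3.35
python3 -m pendant '[[[0,0,0.1],[0,0,0],0],[[0,0,0.2],[0,0,0],0],[[0,0,0.3],[0,0,0],0],[[0,0,0.4],[0,0,0],0],[[0,0,0.4],[0,0,0],0]]' >/dev/null;python3 need.py 599.2 -227.9 72 3.35
```

```text
t 34.65 pos [ 599.4 -227.    79.2] yaw 3.29 f [-0.3  0.3 -0.6] w 26.4
shift cm [-0.02  0.09  0.72] turn [-0.06  0.09 -0.06]
t 35.15 pos [ 599.7 -228.4   76.5] yaw 3.21 f [-0.3  0.1 -0.7] w 26.1
shift cm [-0.05 -0.05  0.45] turn [ 0.01 -0.02 -0.14]
```

```bash
python3 -m pendant '[[[0,0,0.08],[0,0,0],0],[[0,0,0.16],[0,0,0],0],[[0,0,0.24],[0,0,0],0],[[0,0,0.32],[0,0,0],0],[[0,0,0.36],[0,0,0],0]]' >/dev/null;python3 need.py 599.2 -227.9 72 3.35
python3 -m pendant '[[[0,0,0.04],[0,0,0],0],[[0,0,0.08],[0,0,0],0],[[0,0,0.1],[0,0,0],0],[[0,0,0.1],[0,0,0],0],[[0,0,0.1],[0,0,0],0]]' >/dev/null;python3 need.py 599.2 -227.9 72 3.35
```

```text
t 35.65 pos [ 599.6 -228.2   72.5] yaw 3.22 f [-0.2 -0.3 -0.8] w 26.4
shift cm [-0.03 -0.04  0.05] turn [-0.    0.01 -0.13]
t 36.15 pos [ 599.8 -228.3   72.1] yaw 3.22 f [-1.7  1.9  5.9] w 26.0
shift cm [-0.06 -0.05  0.01] turn [ 0.02 -0.03 -0.13]
```

Contact. Release to 5 cm and rise.

```bash
python3 -m pendant '[[[0,0,0],[0,0,0],2.9],[[0,0,0],[0,0,0],3.5],[[0,0,0],[0,0,0],4.2],[[0,0,0],[0,0,0],4.8],[[0,0,0],[0,0,0],4.8]]' >/dev/null;python3 need.py 599.2 -227.9 72 3.35
python3 -m pendant '[[[0,0,-1.5],[0,0,0],4.8],[[0,0,-4],[0,0,0],4.8],[[0,0,-7.5],[0,0,0],4.8],[[0,0,-11],[0,0,0],4.8],[[0,0,-14],[0,0,0],4.8]]' >/dev/null;python3 need.py 430 -60 220 3.35
```

```text
t 36.65 pos [ 599.6 -228.3   71.6] yaw 3.21 f [-0.2 -0.1  0.2] w 48.1
shift cm [-0.04 -0.04 -0.04] turn [-0.    0.   -0.14]
t 37.15 pos [ 599.8 -228.4  214.8] yaw 3.22 f [-0.   0.5 -1.1] w 48.0
shift cm [-16.01 -17.76  -0.56] turn [ 0.05 -0.09 -0.13]
```

```bash
python3 -m pendant '[[[-4,0,-1],[0,0,0],4.8],[[-8,0,-2],[0,0,0],4.8],[[-12,0,-3],[0,0,0],4.8],[[-15,0,-3],[0,0,0],4.8],[[-17,0,-3],[0,0,0],4.8]]' >/dev/null
python3 - <<'E'
from h import *
import pickle
s=snap("side");s=snap("side");save(s["image"],"s24.png",(180,100,340,310),2.8)
s=snap("wrist"); save(s["image"],"w24.png",None,1.5);pickle.dump(s,open("w24.pkl","wb"))
E
python3 need.py 420 100 250 3.35
```

```text
t 37.8 pos [ 429.3 -238.   242.9] yaw 3.15 f [0.1 0.2 0.4] w 48.0
shift cm [  0.93 -33.8   -0.74] turn [ 0.05 -0.06 -0.2 ]
```

View pics/w24.png

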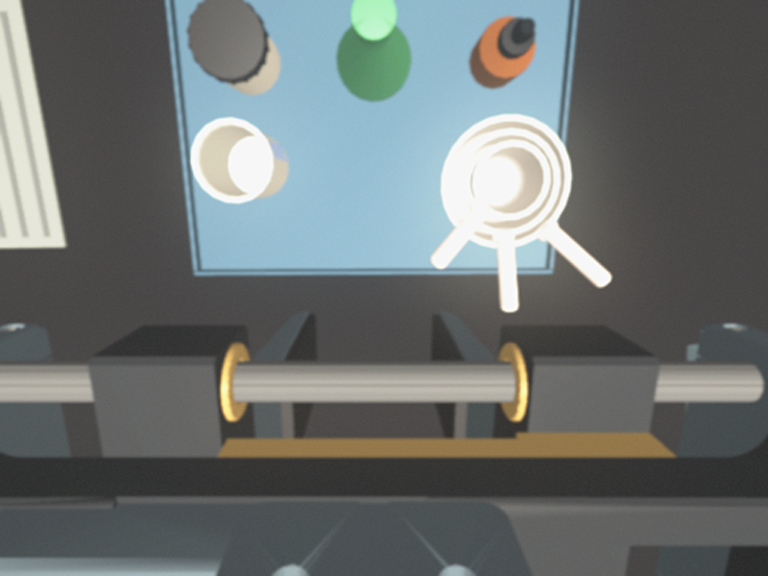

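View pics/s24.png

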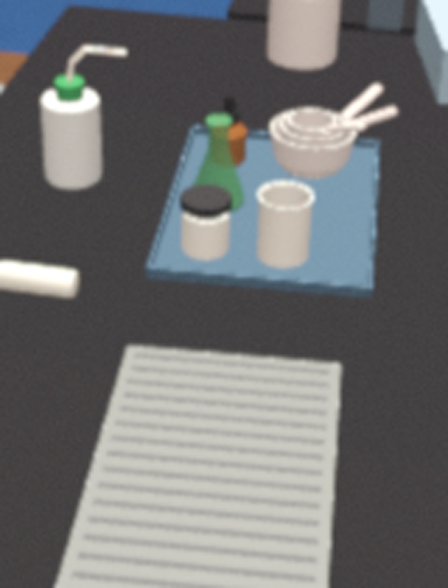

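```bash
python3 -m pendant '[[[0,-4,-0.5],[0,0,0],4.8],[[0,-9,-0.5],[0,0,0],4.8],[[0,-14,-0.5],[0,0,0],4.8],[[0,-19,-0.5],[0,0,0],4.8],[[0,-23,-0.5],[0,0,0],4.8]]' >/dev/null
python3 - <<'E'
from h import *
import pickle
s=pickle.load(open("w24.pkl","rb"))
q=lambda p:((p[0]+.5)/1.5-.5,(p[1]+.5)/1.5-.5)
y=np.radians(3.35);E=np.array([[np.cos(y),np.sin(y)],[-np.sin(y),np.cos(y)]]);C=np.array([534.3,-231.7])
f=lambda n,p,z:print(n,np.round(E@(ray(s,q(p),z)[:2]-C),1))
f("nearL",(194,275),14);f("nearR",(553,274),14);f("L",(506,181),54);f("M",(507,178),60);f("S",(505.5,179),66);f("beaker",(233,161),79);f("jar",(228.5,39),70);f("flask lip",(374,15),109);f("dropper base",(495,62),4);f("collar",(516,37),60)
snap("top");t=snap("top");save(t["image"],"t25.png",(220,90,410,260),4)
print(np.abs(arm.read_state()["joint_vel"]).max())
E
```

```text
nearL [-119.7  169.3]
nearR [-120.4 -170. ]
L [ -35.7 -107.7]
M [ -33.5 -106.6]
S [ -34.3 -103.7]
beaker [-20.8 103.8]
jar [ 63.6 103. ]
flask lip [64.9 -1.3]
dropper base [  64.9 -106.3]
collar [  67.1 -106.3]
5.598954398828494
```

View pics/t25.png

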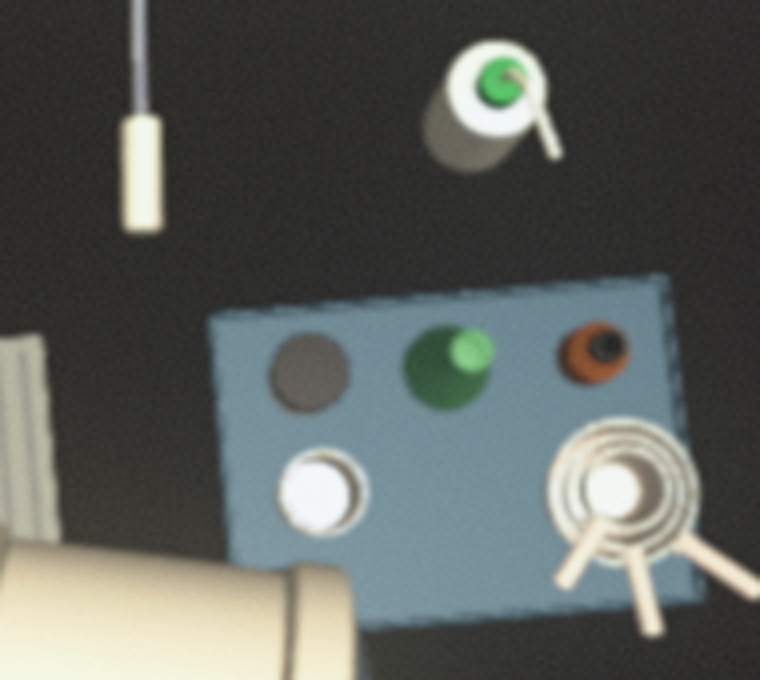

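All pieces measure within about 2 mm of their targets. I'll let the arm settle and hand the job in.

```bash
python3 -m pendant '[[[0,0,0],[0,0,0],4.8],[[0,0,0],[0,0,0],4.8],[[0,0,0],[0,0,0],4.8],[[0,0,0],[0,0,0],4.8],[[0,0,0],[0,0,0],4.8]]'; python3 -c "
from bench import arm
print(arm.job_done())"
```

```text
time: 38.9
position: [417.1, -8.8, 246.6]
tcp_rot: [[0.998, 0.055, -0.0], [0.055, -0.998, 0.0], [-0.0, -0.0, -1.0]]
ft_force: [0.4, 0.2, -0.1]
gripper_width: 47.9
the job is handed in; nothing more can be done
None
```

The tray is laid up and the job was handed in at 38.9 s, in the order asked: large casserole, medium in it, small in the medium, then beaker and flask. Each piece was lowered onto light contact (about 5–15 N) and released, and the arm was clear of everything at hand-in.

**Final wrist-camera check** (mm in the tray's own frame, accurate to about 2–3):

| Item | Position (x, y) | Reference |
|---|---|---|
| Large casserole | (-36, -108) | dropper bottle at y = -106 |
| Medium casserole | (-34, -107) | nested in the large |
| Small casserole | (-34, -104) | nested in the medium |
| Beaker | (-21, 104) | jar at (64, 103) |
| Flask | (65, -1) | target (65, 0) |

- **Handles:** they were set 45° apart, and none lies over another in the pictures.
- **Dropper bottle and jar:** the pictures show no shift in either.
- **Wash bottle and brush:** they look undisturbed in the last pictures. The soap was outside the final views, and the arm never came near it.

**Disagreements:**
- **Large casserole:** estimates of how far it sits off the dropper's line ran from 0 to about 4 mm between views. I left it as it was.
- **Side camera:** it read y about 5 mm higher than the other two, so I did not use it for positions.
- **Flask neck:** the grip closed at 26 mm instead of the stated 24, but it held firmly and the flask stands upright.

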